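Change the reagent bottles in a bench analyser

ROBOT

A 6-joint arm with a two-finger parallel gripper is mounted at the origin on the work surface. World frame = base frame: x ahead of the robot, y to its left, z up, the work surface at z = 0. Lengths are in mm, angles in rad, forces in N, time in s.
With the tool pointing down it reaches from about 325 to 775 mm from the base axis. Payload 5.5 kg.
Tool frame: the origin (TCP) lies between the finger pads; the fingertips stand 25 mm ahead of it and the grasp point (between the pads) lies 6 mm ahead of it; z points along the fingers, y is the line along which they close (so a half turn about z gives the same grasp; the last joint's range is limited). The gripper opens to 88 mm and grips with 3 to 60 N. Pads are 20 mm wide; open, the fingers measure 115 mm over their backs; the gripper's body (75 mm by 178 mm) begins 61 mm behind the grasp point.
Start: joints at [1.136, 0.091, 1.231, -0, 1.82, -0.057], TCP at [221.331, 557.7, 247.631] pointing down, gripper open.
Joint ranges: [-2.87, 2.87], [-0.86, 2.18], [0.17, 2.46], [-1.51, 4.65], [0.06, 2.69], [-2.65, 2.65]. Speed limits (rad/s): [2.57, 2.57, 3.01, 3.14, 3.14, 3.14].

INTERFACE

Orientations are given as a unit quaternion [x, y, z, w].
In Python, from workcell import ctrl, eyes, job_done gives the robot as it stands.
- The arm moves only by the tool play_rows, never from a script. Its argument "rows" is a list of rows, each an object of numbers: "ax", "ay", "az": the turn, a rotation vector about the tool's x, y, z in rad; "tx", "ty", "tz": the shift along the tool's x, y, z in m; "hand": the finger opening in m, from 0 to 0.0878. In form: [{"ax": .., "ay": .., "az": .., "tx": .., "ty": .., "tz": .., "hand": ..}, ...]. A call has 1 to 12 rows; each row shifts and turns the commanded pose from where the row before left it, along the tool's axes as they then stand; what a row does not reach is not made up. A row lasts 1/10 s, in which the tool goes at most 50 mm and 8.59 degrees, less where a joint would pass 70% of its speed; a pose out of reach is approached as far as the arm can. A call with a gripper value outside its range is refused whole. The fingers move at their own pace and stop on an object; the grip force is fixed at half the most. Time passes only in rows, so rows that do not move let the fingers close. It gives the time, the measured TCP pose, the force, the opening and the grip force at its end, in the units of the state.
- ctrl.state(): the state, without advancing time (a new reading comes with each control period).
- eyes.camera(name): name is "side" or "top" or "wrist"; returns a dict with "color" (480x640x3 uint8, blue, green, red), "camera_matrix" (3x3 intrinsics, pixels), "dist" ([k1, k2, p1, p2, k3] as OpenCV has them; the pictures are not rectified), "cam_to_world" (4x4, takes a point from camera to world coordinates). Camera axes: x right, y up, looking along -z (the intrinsics and any distortion apply to the point x, -y, -z); pixel columns grow to the right and rows downward; lengths in mm; the calibration is good to about 2 mm. A picture is of the moment at which its call begins. There is no depth.
- job_done(): hands the job in; it is judged then, once.
The state is a dict: "time_s": time; "qpos": joint angles; "qd": joint speeds; "effort": joint torques, N m; "ee_pos": TCP position; "tcp_rot": TCP orientation; "contact_force": force on the tool from outside, world axes, zero at the start; "ft_torque": the same for the moment, N m; "opening": opening from 0.0 (shut) to 1.0 (fully open); "grip_force": force on a finger pad.
Only numpy, scipy, OpenCV 4.12 (cv2) and the standard library are available. Lean on these libraries where they do the work, as an engineer would, in place of code of your own. Each camera call takes 0.05 s, during which the arm holds its last target. There are 200 camera calls.

TASK

Slide the analyser's clear guard window open, stand the used red-capped bottles upright inside the red tape outline on the bench, and stand every fresh green-capped bottle upright in a slot of the bay, one to a slot. Then slide the window fully shut, and only after that swing the red-balled clamp fully down over its front edge. Do not disturb the carton, stapler or mug.

Things in the scene. Friction and masses are not known exactly. Their poses are not given: they have to be found in the camera images.
- analyser: bench analyser, fixed white box 399 (x) x 280 (y) x 130 mm high. Origin on the bench under the centre of its bottle bay; x points away from the robot along the window's track, y left, z up. Box spans x -122..+277 mm. Bay, open at the top: x -70..+70, y -116..+116 mm, floor 35 mm above the bench, four slots in a row along y. A bottle standing in it reaches 115 mm above the bench.
- slot0 (a point): centre of the floor of slot 0 (rightmost, analyser y = -87 mm), 35 mm above the bench. Each slot takes one bottle: 60 mm (x) x 54 mm (y), parted by 4 mm ribs and closed at both ends by steps, all rising 42 mm above the floor; above that the bay is open from wall to wall.
- slot1 (a point): centre of the floor of slot 1 (analyser y = -29 mm), like slot 0
- slot2 (a point): centre of the floor of slot 2 (analyser y = +29 mm), like slot 0
- slot3 (a point): centre of the floor of slot 3 (leftmost, analyser y = +87 mm), like slot 0
- window (a joint): guard window over the bay: clear sheet 197 x 244 mm with blue edge strips, 133 to 138 mm above the bench, sliding along the analyser's +x (away from the robot) to open over its rear; 0 = fully shut, 0.19 m = fully open (bay wholly clear). About 2 N of friction; it stays where it is left.
- window_handle (a point): grip of the window's blue handle: upright bar 14 mm thick (analyser x), 60 mm long (y), 30 mm tall, standing on the window's front edge; this point is on its centre line, 8 mm below its top and 22 mm above the sheet. In the analyser frame: x = -88 mm + joint, y = -50 mm, 160 mm above the bench. Can be pinched from above.
- clamp (a joint): clamp on the analyser's front left corner: steel arm 10 mm thick with a red ball, hinged about analyser x at x = -100, y = +134 mm, 155 mm above the bench. 0 = up, leaning 15 degrees outward (+y); 1.83 rad = fully down, arm level, pointing inward (-y) over the window's front edge. Stiff hinge (0.1 N m): stays where left, needs about 2 N at the ball.
- clamp_ball (a point): centre of the clamp's red ball, 24 mm in diameter, 70 mm from the hinge. Fully up (0): 223 mm above the bench; fully down: 155 mm above the bench at analyser y = +64 mm, x = -100 mm. It can be pushed over from its outer side, then pressed down from above.
- mat: thin green bench mat, 220 (x) x 180 (y) x 4 mm, fixed, on which the fresh bottles stand. Origin at the centre of its underside.
- square: red tape outline on the bench, 220 (x) x 180 (y) mm outside, tape 8 mm wide, flat: the place for used bottles. Origin at its centre on the bench.
- fresh0: fresh reagent bottle: upright cylinder 44 mm in diameter (cap 42), 80 mm tall with its cap, about 0.14 kg, heavy at the bottom; white body with a paper label, GREEN cap (the top 22 mm). Origin at the centre of its underside, z up the bottle. Stands on the green mat at the start. May be absent (None).
- fresh1: fresh reagent bottle: upright cylinder 44 mm in diameter (cap 42), 80 mm tall with its cap, about 0.14 kg, heavy at the bottom; white body with a paper label, GREEN cap (the top 22 mm). Origin at the centre of its underside, z up the bottle. Stands on the green mat at the start. May be absent (None).
- fresh2: fresh reagent bottle: upright cylinder 44 mm in diameter (cap 42), 80 mm tall with its cap, about 0.14 kg, heavy at the bottom; white body with a paper label, GREEN cap (the top 22 mm). Origin at the centre of its underside, z up the bottle. Stands on the green mat at the start. May be absent (None).
- fresh3: fresh reagent bottle: upright cylinder 44 mm in diameter (cap 42), 80 mm tall with its cap, about 0.14 kg, heavy at the bottom; white body with a paper label, GREEN cap (the top 22 mm). Origin at the centre of its underside, z up the bottle. Stands on the green mat at the start. May be absent (None).
- used0: used reagent bottle: same shape and size as the fresh ones (44 mm in diameter, 80 mm tall, origin at the centre of its underside, z up the bottle), amber body with a paper label, RED cap. Stands in one of the analyser's slots at the start. May be absent (None).
- used1: used reagent bottle: same shape and size as the fresh ones (44 mm in diameter, 80 mm tall, origin at the centre of its underside, z up the bottle), amber body with a paper label, RED cap. Stands in one of the analyser's slots at the start. May be absent (None).
- used2: used reagent bottle: same shape and size as the fresh ones (44 mm in diameter, 80 mm tall, origin at the centre of its underside, z up the bottle), amber body with a paper label, RED cap. Stands in one of the analyser's slots at the start. May be absent (None).
- kit_box: bystander: red test-kit carton 60 x 100 x 35 mm, loose. Origin at the centre of its underside. Leave it alone.
- stapler: bystander: blue and black stapler 120 x 34 x 42 mm, loose. Origin at the centre of its underside. Leave it alone.
- mug: bystander: white mug 80 mm across, 85 mm tall, handle at its +y side, loose. Origin at the centre of its underside. Leave it alone.
Things that resemble listed ones, but are neither listed nor needed, are in the scene too. What is shaped like the fresh0 but pink or yellow is not meant. What is shaped like the fresh3 but pink or yellow is not meant.

How it is judged (in metres and radians):
On the way, in this order (a step that is already met when the one before it is completed fails the run):
1. the guard window is slid open (at least 0.13 m) (value of joint window above 0.13 m), for 0.2 s.
2. with the window open, all used bottles stand inside the red outline and all fresh bottles stand in slots (x of fresh0 in the frame of analyser between -0.03 and 0.03 m and y of fresh0 in the frame of analyser between -0.116 and 0.116 m and z of fresh0 in the frame of analyser between 0.028 and 0.044 m and angle between each of fresh0, fresh1, fresh2, fresh3, used0, used1, used2's own z axis and vertical below 0.12 rad and linear speed of each of fresh0, fresh1, fresh2, fresh3, used0, used1, used2 below 0.02 m/s and x of fresh1 in the frame of analyser between -0.03 and 0.03 m and y of fresh1 in the frame of analyser between -0.116 and 0.116 m and z of fresh1 in the frame of analyser between 0.028 and 0.044 m and x of fresh2 in the frame of analyser between -0.03 and 0.03 m and y of fresh2 in the frame of analyser between -0.116 and 0.116 m and z of fresh2 in the frame of analyser between 0.028 and 0.044 m and x of fresh3 in the frame of analyser between -0.03 and 0.03 m and y of fresh3 in the frame of analyser between -0.116 and 0.116 m and z of fresh3 in the frame of analyser between 0.028 and 0.044 m and x of used0 in the frame of square between -0.11 and 0.11 m and y of used0 in the frame of square between -0.09 and 0.09 m and height (world z) of each of used0, used1, used2 below 0.012 m and x of used1 in the frame of square between -0.11 and 0.11 m and y of used1 in the frame of square between -0.09 and 0.09 m and x of used2 in the frame of square between -0.11 and 0.11 m and y of used2 in the frame of square between -0.09 and 0.09 m and value of joint window above 0.1 m), for 0.2 s.
3. the window is slid fully shut (within 8 mm) while the clamp is still up (value of joint window below 0.008 m and value of joint clamp below 1 rad), for 0.2 s.
4. the clamp is swung down (value of joint clamp above 1.72 rad and value of joint window below 0.008 m), for 0.2 s.
At the end, for the whole second after the job is handed in: Every fresh bottle stands upright (within 7 degrees) on the floor of a slot; every used bottle stands upright on the bench with its centre inside the red outline; the window is within 8 mm of fully shut; the clamp is within 0.11 rad (6 degrees) of fully down; all bottles are at rest (all of step 4 and x of fresh0 in the frame of analyser between -0.03 and 0.03 m and y of fresh0 in the frame of analyser between -0.116 and 0.116 m and z of fresh0 in the frame of analyser between 0.028 and 0.044 m and angle between each of fresh0, fresh1, fresh2, fresh3, used0, used1, used2's own z axis and vertical below 0.12 rad and linear speed of each of fresh0, fresh1, fresh2, fresh3, used0, used1, used2 below 0.02 m/s and x of fresh1 in the frame of analyser between -0.03 and 0.03 m and y of fresh1 in the frame of analyser between -0.116 and 0.116 m and z of fresh1 in the frame of analyser between 0.028 and 0.044 m and x of fresh2 in the frame of analyser between -0.03 and 0.03 m and y of fresh2 in the frame of analyser between -0.116 and 0.116 m and z of fresh2 in the frame of analyser between 0.028 and 0.044 m and x of fresh3 in the frame of analyser between -0.03 and 0.03 m and y of fresh3 in the frame of analyser between -0.116 and 0.116 m and z of fresh3 in the frame of analyser between 0.028 and 0.044 m and x of used0 in the frame of square between -0.11 and 0.11 m and y of used0 in the frame of square between -0.09 and 0.09 m and height (world z) of each of used0, used1, used2 below 0.012 m and x of used1 in the frame of square between -0.11 and 0.11 m and y of used1 in the frame of square between -0.09 and 0.09 m and x of used2 in the frame of square between -0.11 and 0.11 m and y of used2 in the frame of square between -0.09 and 0.09 m); the robot touches nothing.
It fails at once if the kit box is pushed more than 3 cm or tipped (distance of kit_box from where it was at the start of the episode above 0.03 m or angle between kit_box's own z axis and vertical above 0.4 rad).
It fails at once if the stapler is pushed more than 3 cm or tipped (distance of stapler from where it was at the start of the episode above 0.03 m or angle between stapler's own z axis and vertical above 0.4 rad).
It fails at once if the mug is pushed more than 3 cm or tipped (distance of mug from where it was at the start of the episode above 0.03 m or angle between mug's own z axis and vertical above 0.4 rad).
Of fresh0, fresh1, fresh2, fresh3 only 2 to 4 are there at a start; the rules pass over those that are not, and their reading is None.
Of used0, used1, used2 only 2 to 3 are there at a start; the rules pass over those that are not, and their reading is None.
At some moment in a run one of fresh0, fresh1, fresh2, fresh3 may be knocked a few centimetres aside while the robot is not near it.
It also fails if it takes over 210 s, if anything falls off the work surface, if the arm or the gripper's body presses on something with over 40 N, if the wrist force passes 120 N, or if a joint passes its speed limit or range.

## Working session

There is one attempt and no reset: what is moved stays moved. The work goes in short steps, Python scripts to look and compute and a tool call to move; the robot and the scene stay as the last step left them, time stands still between calls to the robot, and variables do not carry over. Pictures are saved under pics/ and viewed, at most 17 in all, crops included, and the job is handed in when it is done.

Besides the shell and the picture viewer there is one more tool, called after "Request:" as name([rows], argument=value, ...), one row to a line, values as JSON. play_rows: Moves the arm, as the interface text tells. Its arguments: {"type":"object","properties":{"rows":{"type":"array"}},"required":["rows"]}

```bash
ls; mkdir -p pics; cat > h.py <<'E'
import numpy as np, cv2, json
from workcell import ctrl, eyes, job_done
from scipy.spatial.transform import Rotation as R
def snap(n,f=None):
    c=eyes.camera(n)
    if f: cv2.imwrite('pics/'+f,c['color'])
    return c
def ray(c,px):
    u=cv2.undistortPoints(np.array([[px]],float),np.array(c['camera_matrix']),np.array(c['dist']))[0,0]
    T=np.array(c['cam_to_world']); d=T[:3,:3]@[u[0],-u[1],-1]; return T[:3,3],d/np.linalg.norm(d)
def plane(c,px,z):
    o,d=ray(c,px); return o+d*(z-o[2])/d[2]
def cross(c1,p1,c2,p2):
    o1,d1=ray(c1,p1);o2,d2=ray(c2,p2)
    s=np.linalg.lstsq(np.c_[d1,-d2],o2-o1,rcond=None)[0]
    a=o1+s[0]*d1;b=o2+s[1]*d2; return (a+b)/2,np.linalg.norm(a-b)
def proj(c,P):
    T=np.linalg.inv(np.array(c['cam_to_world']));p=T[:3,:3]@np.array(P,float)+T[:3,3]
    return cv2.projectPoints(np.array([[p[0],-p[1],-p[2]]]),np.zeros(3),np.zeros(3),np.array(c['camera_matrix']),np.array(c['dist']))[0].ravel()
E
python3 - <<'E'
from h import *
for n in('top','side','wrist'):
    c=snap(n,n+'0.png'); print(n,np.round(c['cam_to_world'],3).tolist(),np.round(c['camera_matrix'],1).tolist(),c['dist'])
s=ctrl.state(); print(s)
E
```

```text
pics
top [[-0.034, 0.976, -0.217, 253.723], [-0.999, -0.034, 0.006, 49.9], [-0.002, 0.217, 0.976, 1307.774], [0.0, 0.0, 0.0, 1.0]] [[493.8, 0.0, 323.0], [0.0, 493.8, 240.5], [0.0, 0.0, 1.0]] [-0.04300422  0.          0.          0.          0.        ]
side [[0.941, 0.226, -0.251, 165.603], [-0.338, 0.59, -0.733, -907.879], [-0.017, 0.775, 0.632, 972.781], [0.0, 0.0, 0.0, 1.0]] [[601.9, 0.0, 319.5], [0.0, 601.9, 245.1], [0.0, 0.0, 1.0]] [0.06403328 0.         0.         0.         0.        ]
wrist [[0.368, -0.886, -0.281, 143.321], [0.93, 0.351, 0.113, 588.996], [-0.001, -0.302, 0.953, 384.576], [0.0, 0.0, 0.0, 1.0]] [[384.9, 0.0, 318.1], [0.0, 384.9, 234.7], [0.0, 0.0, 1.0]] [0.02403483 0.         0.         0.         0.        ]
{'time_s': 0.15, 'qpos': array([ 1.13628767e+00,  9.16802226e-02,  1.23153946e+00,  4.83666043e-06,
        1.81977440e+00, -5.66884357e-02]), 'qd': array([ 1.01448478e-04, -3.95220483e-03, -4.21125373e-03, -9.54795768e-05,
       -6.40043220e-04,  1.79947843e-04]), 'effort': array([ 2.17283858e-03, -4.47046173e+01, -4.06908703e+01,  6.98630163e-02,
        2.74557411e-02, -1.11661384e-04]), 'ee_pos': array([221.26300764, 557.53859963, 246.80941545]), 'tcp_rot': array([ 1.87787875e-01,  9.82209358e-01, -6.79122253e-04, -1.72644616e-04]), 'contact_force': array([-0.17455137,  0.25341748, -0.04363623]), 'ft_torque': array([ 0.00387061,  0.01515913, -0.00082793]), 'grip_force': 0.0, 'opening': 0.9982739890616734}
```

View pics/top0.png

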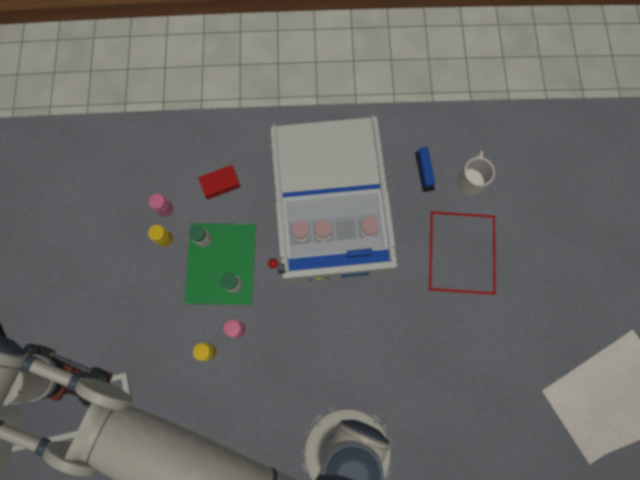

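View pics/side0.png

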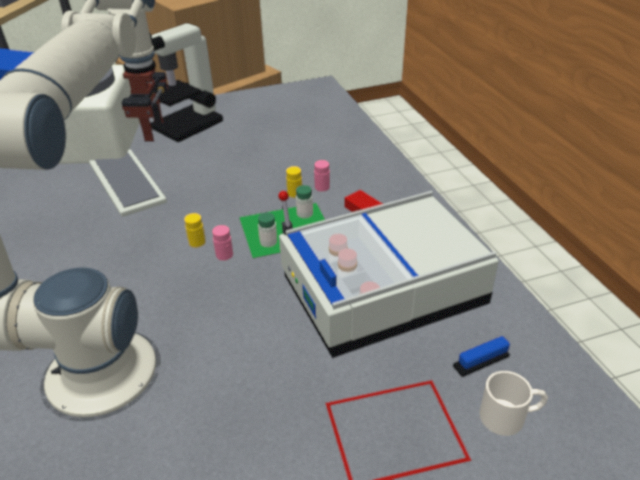

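Top picture: green caps at (199,236) and (231,282) on the mat. Lookalikes are pink (160,204) and (234,328), yellow (160,235) and (204,351). Three used bottles stand under the window at (300,230), (323,229), (369,226), and the slot at (346,228) is empty. The tape outline is at (463,252), the clamp ball at (272,263), the handle at (360,252).

```bash
cat >> h.py <<'E'
def blobs(img,lo,hi,amin=30,roi=None):
    h=cv2.cvtColor(img,cv2.COLOR_BGR2HSV); m=cv2.inRange(h,np.array(lo),np.array(hi))
    if lo[0]==0 and hi[0]<20: m|=cv2.inRange(h,np.array([170,lo[1],lo[2]]),np.array([180,hi[1],hi[2]]))
    if roi: k=np.zeros_like(m); x,y,X,Y=roi; k[y:Y,x:X]=255; m&=k
    n,l,s,c=cv2.connectedComponentsWithStats(m)
    o=[]
    for i in range(1,n):
        if s[i,4]>=amin:
            r=cv2.minAreaRect(np.argwhere(l==i)[:,::-1].astype(np.float32))
            o.append((s[i,4],c[i].round(1).tolist(),cv2.boxPoints(r).round(1).tolist()))
    return o
E
python3 - <<'E'
from h import *
t=snap('top');s=snap('side')
for n,c in(('top',t),('side',s)):
    for nm,lo,hi in(('blue',(100,120,60),(125,255,255)),('greencap',(60,60,20),(95,255,110)),('red',(0,130,80),(8,255,255)),('pinkcap',(0,30,150),(12,110,255))):
        print(n,nm)
        for b in blobs(c['color'],lo,hi,25): print('  ',b)
a=cv2.resize(t['color'][105:345,140:400],None,fx=1.55*2*.97,fy=1.55*2*.97,interpolation=cv2.INTER_CUBIC)
a=cv2.resize(t['color'][105:300,180:400],(660,585),interpolation=cv2.INTER_CUBIC); cv2.imwrite('pics/tcrop.png',a)
b=cv2.resize(s['color'][180:360,230:500],(780,520),interpolation=cv2.INTER_CUBIC); cv2.imwrite('pics/scrop.png',b)
E
```

```text
top blue
   (np.int32(404), [425.9, 166.9], [[417.0, 148.8000030517578], [427.29998779296875, 146.6999969482422], [435.0, 185.0], [424.6000061035156, 187.10000610351562]])
   (np.int32(300), [330.8, 190.1], [[282.79998779296875, 193.10000610351562], [378.79998779296875, 184.10000610351562], [379.1000061035156, 187.10000610351562], [283.1000061035156, 196.1999969482422]])
   (np.int32(1130), [339.6, 259.1], [[288.0, 256.6000061035156], [387.29998779296875, 246.89999389648438], [388.6000061035156, 260.1000061035156], [289.29998779296875, 269.79998779296875]])
top greencap
   (np.int32(4494), [218.2, 260.8], [[183.8000030517578, 302.8999938964844], [187.8000030517578, 220.8000030517578], [255.6999969482422, 224.10000610351562], [251.6999969482422, 306.29998779296875]])
top red
   (np.int32(834), [218.7, 181.6], [[197.6999969482422, 177.10000610351562], [231.60000610351562, 164.39999389648438], [239.8000030517578, 186.1999969482422], [205.8000030517578, 198.89999389648438]])
   (np.int32(481), [463.0, 253.2], [[428.70001220703125, 291.79998779296875], [430.5, 211.6999969482422], [495.799
[... 2819 characters left out ...]
79998779296875, 207.8000030517578], [380.8999938964844, 199.1999969482422], [382.5, 204.60000610351562], [352.29998779296875, 213.1999969482422]])
   (np.int32(155), [218.9, 233.9], [[204.60000610351562, 253.89999389648438], [214.39999389648438, 222.10000610351562], [230.3000030517578, 226.89999389648438], [220.5, 258.79998779296875]])
   (np.int32(465), [341.9, 250.3], [[323.79998779296875, 240.3000030517578], [341.29998779296875, 229.8000030517578], [360.6000061035156, 262.0], [343.1000061035156, 272.5]])
   (np.int32(130), [368.3, 286.5], [[358.6000061035156, 284.29998779296875], [375.79998779296875, 279.0], [378.3999938964844, 287.29998779296875], [361.1000061035156, 292.6000061035156]])
```

View pics/tcrop.png

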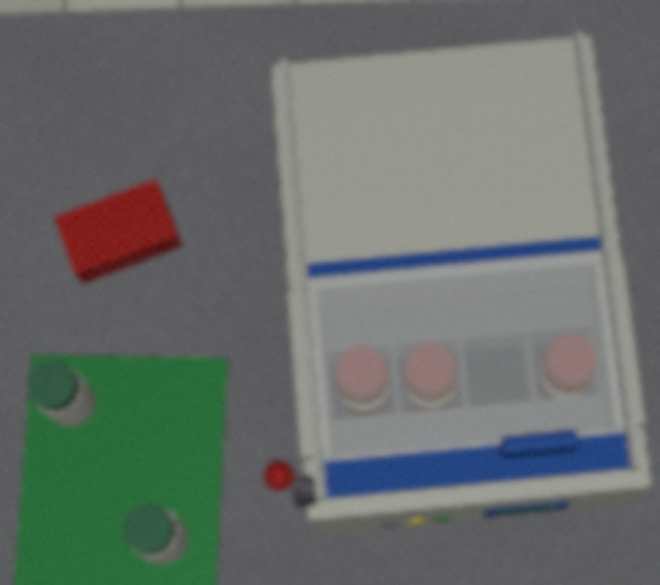

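View pics/scrop.png

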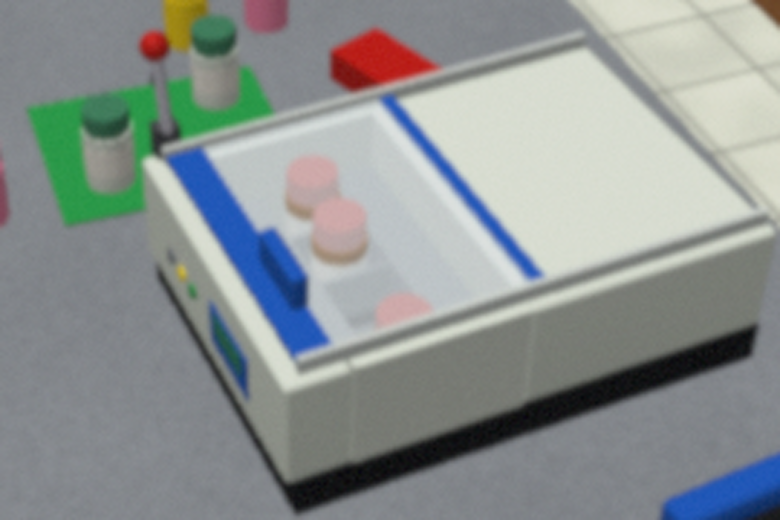

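The crops show both green-capped bottles on the mat at top crop (53,385) and (150,530), each with a white body. The three red caps are seen through the clear sheet, the handle is at crop (538,443) and the ball at crop (279,475). The pink and yellow bottles outside the mat are the lookalikes.

```bash
python3 - <<'E'
from h import *
t=snap('top');s=snap('side')
T=lambda u,v:(180+u/3,105+v/3); S=lambda u,v:(230+u/2.889,180+v/2.889)
P={}
for n,a,b in(('rearL',(309,270),(390,103)),('rearR',(600,244),(533,273)),('fFL',(328,495),(170,157)),('fFR',(630,468),(297,355)),('fBL',(326,463),(203,149)),('fBR',(627,436),(326,344)),
 ('g0',(53,382),(214,30)),('g1',(150,527),(106,107)),('u0',(362,370),(312,170)),('u1',(430,368),(340,215)),('u2',(571,360),(404,305)),('ball',(279,475),(154,45))):
    p,e=cross(t,T(*a),s,S(*b)); P[n]=p; print(n,p.round(1),round(e,1), 'plane', plane(t,T(*a),{'g':84,'u':115,'b':223}.get(n[0],138)).round(1))
d1=P['fFL']-P['fFR']
q=[plane(t,T(*a),138)[:2] for a in((309,270),(600,244),(328,495),(630,468))]
d=np.array(q[0]-q[1])+np.array(q[2]-q[3]); print('len',np.linalg.norm(q[0]-q[1]),np.linalg.norm(q[2]-q[3]))
yaw=np.arctan2(-d[0],d[1]); print('yaw',yaw)
ex=np.array([np.cos(yaw),np.sin(yaw)]);ey=np.array([-ex[1],ex[0]])
# window sheet front edge approx & rear: centre
print('len x',(q[0]-q[2])@ex,(q[1]-q[3])@ex)
print('mid',np.mean(q,0))
for b in ([428.7,291.8],[430.5,211.7],[495.8,213.2],[494,293.3]): print('sq',plane(t,b,0).round(1))
for b in ([183.8,302.9],[187.8,220.8],[255.7,224.1],[251.7,306.3]): print('mat',plane(t,b,4).round(1))
E
```

```text
rearL [637.9 138.4 126.8] 3.4 plane [632.5 137.9 138. ]
rearR [ 645.6 -103.4  141.9] 0.4 plane [ 646.7 -103.8  138. ]
fFL [446.1 125.8 134.2] 3.0 plane [444.  125.8 138. ]
fFR [ 459.6 -117.1  137.5] 4.1 plane [ 457.5 -116.7  138. ]
fBL [472.9 126.9 133.7] 4.2 plane [470.  126.9 138. ]
fBR [ 483.5 -115.7  139.2] 0.1 plane [ 483.7 -115.9  138. ]
g0 [561.  363.8  75.7] 1.8 plane [558.  361.8  84. ]
g1 [433.2 278.6  80.5] 3.7 plane [430.9 278.1  84. ]
u0 [553.9  96.9 111.9] 2.9 plane [551.6  97.  115. ]
u1 [554.6  40.2 109.5] 3.8 plane [551.4  40.6 115. ]
u2 [556.3 -77.  116.5] 5.0 plane [554.2 -76.7 115. ]
ball [448.  156.6 220. ] 2.0 plane [446.4 156.4 223. ]
len 242.11922148515464 242.83603760506793
yaw 0.05719129944849739
len x 188.86925781986398 189.64139528537893
mid [545.18267139  10.79380987]
sq [ 395. -234.    0.]
sq [ 615.2 -256.8    0. ]
sq [ 604.9 -437.5    0. ]
sq [ 384.5 -408.3    0. ]
mat [387.3 415.3   4. ]
mat [611.4 410.1   4. ]
mat [595.5 223.8   4. ]
mat [372.6 235.5   4. ]
```

Request:
play_rows([
  {"az":0.142,"tz":-0.006},
  {"az":0.142,"tz":-0.006},
  {"az":0.142,"tz":-0.006},
  {"az":0.142,"tz":-0.006},
  {"az":0.142,"tz":-0.006},
  {"az":0.142,"tz":-0.006},
  {"az":0.142,"tz":-0.006},
  {"az":0.142,"tz":-0.006},
])

```text
invalid input at $.rows[0]: expected keys ax, ay, az, tx, ty, tz, hand
```

Request:
play_rows([
  {"tx":-0.04,"ty":0.013},
  {"tx":-0.04,"ty":0.013},
  {"tx":-0.04,"ty":0.013},
  {"tx":-0.04,"ty":0.013},
  {"tx":-0.04,"ty":0.013},
  {"tx":-0.04,"ty":0.013},
  {"tx":-0.04,"ty":0.013},
  {"tx":-0.04,"ty":0.013},
  {"tx":-0.04,"ty":0.013},
  {"tx":-0.04,"ty":0.013},
  {"tx":-0.04,"ty":0.013},
  {"tx":-0.04,"ty":0.013},
])

```text
invalid input at $.rows[0]: expected keys ax, ay, az, tx, ty, tz, hand
```

```bash
cat >> h.py <<'E'
YAW=.057; O=np.array([553,10.5])
def A(x,y): return [O[0]+x*np.cos(YAW)-y*np.sin(YAW),O[1]+x*np.sin(YAW)+y*np.cos(YAW)]
def go(x,y,z,yaw=YAW):
    s=ctrl.state(); r=R.from_quat(s['tcp_rot']); p=np.array(s['ee_pos'])
    ty=r.as_matrix()[:,1]; print('t',s['time_s'],'pos',p.round(1),'open',round(s['opening'],2),'F',s['contact_force'].round(1),'tilt',r.as_matrix()[:,2].round(4),'yaw',round(np.arctan2(ty[1],ty[0]),4))
    print('shift mm',(r.inv().apply(np.array([x,y,z])-p)).round(1),'az',round(np.arctan2(ty[1],ty[0])-yaw,4))
E
python3 - <<'E'
from h import *
go(*A(-88,-50),200)
E
```

```text
t 0.35 pos [221.3 557.7 247.4] open 1.0 F [ 0.3  0.7 -0.2] tilt [-2.e-04 -4.e-04 -1.e+00] yaw 1.193
shift mm [-451.4 -468.6   47.6] az 1.136
```

Request:
play_rows([
  {"ax":0,"ay":0,"az":0.142,"tx":0,"ty":0,"tz":-0.006,"hand":0.0878},
  {"ax":0,"ay":0,"az":0.142,"tx":0,"ty":0,"tz":-0.006,"hand":0.0878},
  {"ax":0,"ay":0,"az":0.142,"tx":0,"ty":0,"tz":-0.006,"hand":0.0878},
  {"ax":0,"ay":0,"az":0.142,"tx":0,"ty":0,"tz":-0.006,"hand":0.0878},
  {"ax":0,"ay":0,"az":0.142,"tx":0,"ty":0,"tz":-0.006,"hand":0.0878},
  {"ax":0,"ay":0,"az":0.142,"tx":0,"ty":0,"tz":-0.006,"hand":0.0878},
  {"ax":0,"ay":0,"az":0.142,"tx":0,"ty":0,"tz":-0.006,"hand":0.0878},
  {"ax":0,"ay":0,"az":0.142,"tx":0,"ty":0,"tz":-0.006,"hand":0.0878},
])

```text
time_s: 1.15
ee_pos: [221.3, 557.7, 295.9]
tcp_rot: [0.689, 0.725, -0.0, -0.0]
contact_force: [0.4, 0.4, 0.3]
opening: 0.998
grip_force: 0.0
```

Request:
play_rows([
  {"ax":0,"ay":0,"az":0,"tx":-0.04,"ty":0.013,"tz":0,"hand":0.0878},
  {"ax":0,"ay":0,"az":0,"tx":-0.04,"ty":0.013,"tz":0,"hand":0.0878},
  {"ax":0,"ay":0,"az":0,"tx":-0.04,"ty":0.013,"tz":0,"hand":0.0878},
  {"ax":0,"ay":0,"az":0,"tx":-0.04,"ty":0.013,"tz":0,"hand":0.0878},
  {"ax":0,"ay":0,"az":0,"tx":-0.04,"ty":0.013,"tz":0,"hand":0.0878},
  {"ax":0,"ay":0,"az":0,"tx":-0.04,"ty":0.013,"tz":0,"hand":0.0878},
  {"ax":0,"ay":0,"az":0,"tx":-0.04,"ty":0.013,"tz":0,"hand":0.0878},
  {"ax":0,"ay":0,"az":0,"tx":-0.04,"ty":0.013,"tz":0,"hand":0.0878},
  {"ax":0,"ay":0,"az":0,"tx":-0.04,"ty":0.013,"tz":0,"hand":0.0878},
  {"ax":0,"ay":0,"az":0,"tx":-0.04,"ty":0.013,"tz":0,"hand":0.0878},
  {"ax":0,"ay":0,"az":0,"tx":-0.04,"ty":0.013,"tz":0,"hand":0.0878},
  {"ax":0,"ay":0,"az":0,"tx":-0.04,"ty":0.013,"tz":0,"hand":0.0878},
])

```text
time_s: 2.35
ee_pos: [404.6, 85.7, 295.9]
tcp_rot: [0.687, 0.727, 0.0, 0.0]
contact_force: [0.5, -0.6, -0.1]
opening: 1.002
grip_force: 0.0
```

```bash
python3 - <<'E'
from h import *
go(*A(-88,-50),200)
c=snap('wrist','w1.png'); print(proj(c,[*A(-88,-50),168]),proj(c,[*A(-100,152),223]),[proj(c,[*A(0,y),115]).round() for y in(87,29,-87)])
for b in blobs(c['color'],(100,120,60),(125,255,255),100):print(b)
E
```

```text
t 2.35 pos [404.6  85.7 295.9] open 1.0 F [ 0.5 -0.6 -0.1] tilt [ 1.e-03  2.e-04 -1.e+00] yaw 0.0571
shift mm [-133.5   55.7   96. ] az 0.0001
[385.70310751 388.662165  ] [400.665232   143.12048048] [array([487., 212.]), array([479., 275.]), array([464., 384.])]
(np.int32(2442), [604.5, 258.2], [[576.2999877929688, 343.6000061035156], [616.9000244140625, 173.3000030517578], [631.2999877929688, 176.8000030517578], [590.7999877929688, 347.0]])
(np.int32(7473), [385.6, 281.1], [[363.79998779296875, 382.0], [370.5, 177.8000030517578], [412.1000061035156, 179.10000610351562], [405.3999938964844, 383.3999938964844]])
(np.int32(132), [343.1, 323.4], [[342.0, 289.0], [344.0, 289.0], [344.0, 363.0], [342.0, 363.0]])
(np.int32(310), [378.0, 427.5], [[363.0, 423.0], [393.0, 423.0], [393.0, 432.0], [363.0, 432.0]])
```

View pics/w1.png

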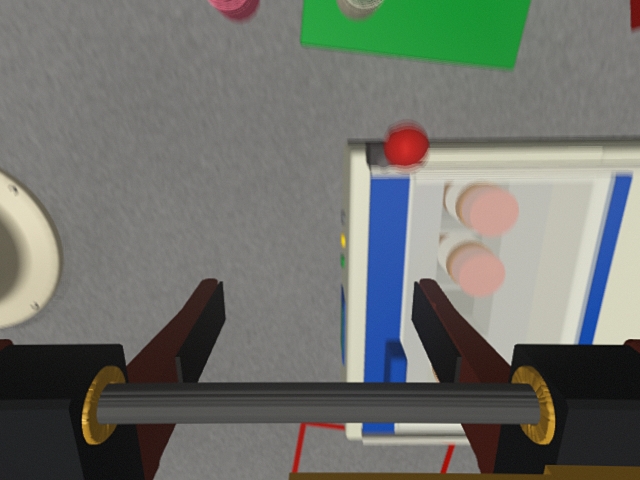

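The wrist picture shows the ball at (406,146), used caps at (488,210) and (477,270), and the handle near (395,360). All lie within a few mm of prediction.

Request:
play_rows([
  {"ax":0,"ay":0,"az":0,"tx":-0.035,"ty":0.015,"tz":0,"hand":0.0878},
  {"ax":0,"ay":0,"az":0,"tx":-0.035,"ty":0.015,"tz":0,"hand":0.0878},
  {"ax":0,"ay":0,"az":0,"tx":-0.034,"ty":0.015,"tz":0,"hand":0.0878},
  {"ax":0,"ay":0,"az":0,"tx":-0.03,"ty":0.015,"tz":0.01,"hand":0.0878},
  {"ax":0,"ay":0,"az":0,"tx":0,"ty":0,"tz":0.03,"hand":0.0878},
  {"ax":0,"ay":0,"az":0,"tx":0,"ty":0,"tz":0.03,"hand":0.0878},
  {"ax":0,"ay":0,"az":0,"tx":0,"ty":0,"tz":0.03,"hand":0.0878},
  {"ax":0,"ay":0,"az":0,"tx":0,"ty":0,"tz":0.023,"hand":0.0878},
  {"ax":0,"ay":0,"az":0,"tx":0,"ty":0,"tz":0,"hand":0.035},
  {"ax":0,"ay":0,"az":0,"tx":0,"ty":0,"tz":0,"hand":0.035},
  {"ax":0,"ay":0,"az":0,"tx":0,"ty":0,"tz":0,"hand":0.035},
  {"ax":0,"ay":0,"az":0,"tx":0,"ty":0,"tz":0,"hand":0.035},
])

```text
time_s: 3.6
ee_pos: [472.7, -43.0, 174.6]
tcp_rot: [0.687, 0.727, 0.001, 0.001]
contact_force: [-0.2, 0.4, -0.4]
opening: 0.676
grip_force: 0.0
```

```bash
python3 - <<'E'
from h import *
go(*A(102,-50),173)
c=snap('side'); t=snap('top')
a=cv2.resize(c['color'][200:320,260:380],(480,480)); b=cv2.resize(t['color'][200:290,300:400],(320,288))
o=np.zeros((480,800,3),np.uint8); o[:,:480]=a; o[:288,480:]=b; cv2.imwrite('pics/h1.png',o)
E
```

```text
t 3.6 pos [472.7 -43.  174.6] open 0.68 F [-0.2  0.4 -0.4] tilt [ 3.e-03 -5.e-04 -1.e+00] yaw 0.0571
shift mm [ -1.2 185.2   2.2] az 0.0001
```

View pics/h1.png

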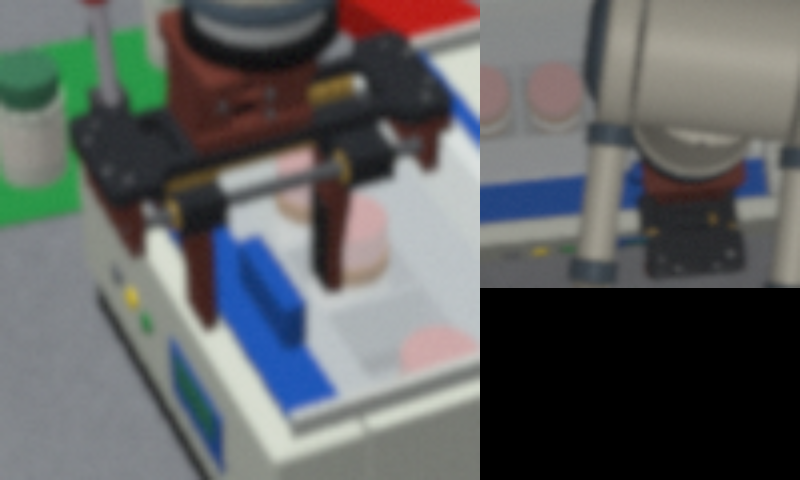

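The front finger (205,325) and rear finger (330,290) straddle the handle (270,295), so I push to open.

Request:
play_rows([
  {"ax":0,"ay":0,"az":0,"tx":0,"ty":0,"tz":0,"hand":0.035},
  {"ax":0,"ay":0,"az":0,"tx":0,"ty":0,"tz":0,"hand":0.035},
  {"ax":0,"ay":0,"az":0,"tx":0,"ty":0.01,"tz":0,"hand":0.035},
  {"ax":0,"ay":0,"az":0,"tx":0,"ty":0.015,"tz":0,"hand":0.035},
  {"ax":0,"ay":0,"az":0,"tx":0,"ty":0.02,"tz":0,"hand":0.035},
  {"ax":0,"ay":0,"az":0,"tx":0,"ty":0.025,"tz":0,"hand":0.035},
  {"ax":0,"ay":0,"az":0,"tx":0,"ty":0.03,"tz":0,"hand":0.035},
  {"ax":0,"ay":0,"az":0,"tx":0,"ty":0.03,"tz":0,"hand":0.035},
  {"ax":0,"ay":0,"az":0,"tx":0,"ty":0.025,"tz":0,"hand":0.035},
  {"ax":0,"ay":0,"az":0,"tx":0,"ty":0.015,"tz":0,"hand":0.035},
  {"ax":0,"ay":0,"az":0,"tx":0,"ty":0.01,"tz":0,"hand":0.035},
  {"ax":0,"ay":0,"az":0,"tx":0,"ty":0.005,"tz":0,"hand":0.035},
])

```text
time_s: 4.9
ee_pos: [657.3, -32.0, 171.4]
tcp_rot: [0.687, 0.727, -0.001, -0.001]
contact_force: [-2.4, 0.1, -1.4]
opening: 0.4
grip_force: 1.1
```

Request:
play_rows([
  {"ax":0,"ay":0,"az":0,"tx":0,"ty":0.004,"tz":0,"hand":0.035},
  {"ax":0,"ay":0,"az":0,"tx":0,"ty":0.003,"tz":0,"hand":0.035},
  {"ax":0,"ay":0,"az":0,"tx":0,"ty":0,"tz":0,"hand":0.035},
])

```text
time_s: 5.2
ee_pos: [663.9, -32.2, 172.4]
tcp_rot: [0.687, 0.727, 0.0, 0.0]
contact_force: [-0.7, 0.4, 0.2]
opening: 0.4
grip_force: 0.2
```

Request:
play_rows([
  {"ax":0,"ay":0,"az":0,"tx":0,"ty":0.002,"tz":0,"hand":0.035},
  {"ax":0,"ay":0,"az":0,"tx":0,"ty":0.002,"tz":0,"hand":0.035},
  {"ax":0,"ay":0,"az":0,"tx":0,"ty":0.002,"tz":0,"hand":0.035},
  {"ax":0,"ay":0,"az":0,"tx":0,"ty":0.002,"tz":0,"hand":0.035},
])

```text
time_s: 5.6
ee_pos: [671.7, -31.7, 172.8]
tcp_rot: [0.687, 0.727, -0.0, 0.0]
contact_force: [-1.3, -1.0, -0.8]
opening: 0.4
grip_force: 1.1
```

Request:
play_rows([
  {"ax":0,"ay":0,"az":0,"tx":0,"ty":0.002,"tz":0,"hand":0.035},
  {"ax":0,"ay":0,"az":0,"tx":0,"ty":0.002,"tz":0,"hand":0.035},
  {"ax":0,"ay":0,"az":0,"tx":0,"ty":0.002,"tz":0,"hand":0.035},
  {"ax":0,"ay":0,"az":0,"tx":0,"ty":0,"tz":0,"hand":0.035},
])

```text
time_s: 6.0
ee_pos: [672.3, -31.8, 172.5]
tcp_rot: [0.687, 0.727, -0.005, -0.005]
contact_force: [-26.7, -1.7, 7.3]
opening: 0.406
grip_force: 13.6
```

Request:
play_rows([
  {"ax":0,"ay":0,"az":0,"tx":0,"ty":-0.008,"tz":0,"hand":0.035},
  {"ax":0,"ay":0,"az":0,"tx":0,"ty":-0.008,"tz":-0.005,"hand":0.04},
  {"ax":0,"ay":0,"az":0,"tx":0,"ty":0,"tz":-0.03,"hand":0.04},
  {"ax":0,"ay":0,"az":0,"tx":0,"ty":0,"tz":-0.04,"hand":0.0878},
  {"ax":0,"ay":0,"az":0,"tx":0,"ty":-0.02,"tz":-0.04,"hand":0.0878},
  {"ax":0,"ay":0,"az":0,"tx":-0.01,"ty":-0.04,"tz":-0.02,"hand":0.0878},
  {"ax":0,"ay":0,"az":0,"tx":-0.01,"ty":-0.04,"tz":0,"hand":0.0878},
  {"ax":0,"ay":0,"az":0,"tx":0,"ty":0,"tz":0,"hand":0.0878},
])

```text
time_s: 6.8
ee_pos: [560.1, -58.8, 310.4]
tcp_rot: [0.687, 0.726, 0.001, 0.002]
contact_force: [0.5, 0.6, 1.4]
opening: 0.87
grip_force: 0.0
```

```bash
sed -i 's/O=np.array.*/O=np.array([556,10.5])/' h.py; python3 - <<'E'
from h import *
go(*A(0,-87),112)
c=snap('wrist','w2.png')
for y in(87,29,-29,-87): print(y,proj(c,[*A(0,y),115]).round(), proj(c,[*A(0,y),35]).round())
for b in blobs(c['color'],(0,120,80),(8,255,255),150): print(b[0],b[1],b[2],plane(c,b[1],115).round(1))
E
```

```text
t 6.8 pos [560.1 -58.8 310.4] open 0.87 F [0.5 0.6 1.4] tilt [ 0.0041 -0.0012 -1.    ] yaw 0.0554
shift mm [-17.3  -0.9 198.4] az -0.0016
87 [317.  12.] [317.  32.]
29 [317.  93.] [317.  97.]
-29 [317. 166.] [317. 156.]
-87 [317. 230.] [317. 209.]
1943 [319.4, 18.3] [[293.0, 0.0], [347.0, 0.0], [347.0, 44.0], [293.0, 44.0]] [553.2  93.1 115. ]
2238 [315.9, 90.1] [[290.0, 63.0], [341.0, 63.0], [341.0, 117.0], [290.0, 117.0]] [553.2  41.9 115. ]
1706 [312.4, 228.3] [[290.0, 204.0], [335.0, 204.0], [335.0, 251.0], [290.0, 251.0]] [556.4 -74.8 115. ]
880 [307.8, 339.2] [[228.5, 363.79998779296875], [236.39999389648438, 316.8999938964844], [352.29998779296875, 336.20001220703125], [344.5, 383.1000061035156]] [ 557.8 -189.9  115. ]
753 [269.1, 432.0] [[193.0, 423.0], [334.0, 423.0], [334.0, 442.0], [193.0, 442.0]] [ 521.7 -306.1  115. ]
```

View pics/w2.png

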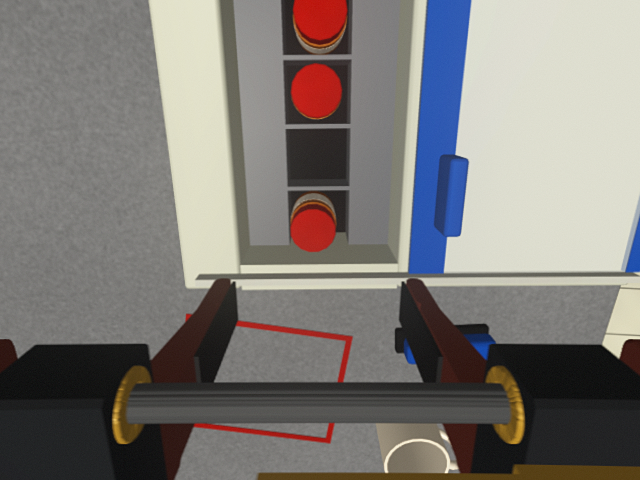

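The wrist picture shows the window fully open, with used caps at (319,18), (316,90), (312,228). The empty slot is at (317,156) and the outline lies below. I take the rightmost used bottle first.

Request:
play_rows([
  {"ax":0,"ay":0,"az":0,"tx":-0.0165,"ty":-0.0046,"tz":0.02,"hand":0.0878},
  {"ax":0,"ay":0,"az":0,"tx":0,"ty":0,"tz":0.04,"hand":0.0878},
  {"ax":0,"ay":0,"az":0,"tx":0,"ty":0,"tz":0.04,"hand":0.0878},
  {"ax":0,"ay":0,"az":0,"tx":0,"ty":0,"tz":0.035,"hand":0.0878},
  {"ax":0,"ay":0,"az":0,"tx":0,"ty":0,"tz":0.03,"hand":0.0878},
  {"ax":0,"ay":0,"az":0,"tx":0,"ty":0,"tz":0.02,"hand":0.0878},
  {"ax":0,"ay":0,"az":0,"tx":0,"ty":0,"tz":0.013,"hand":0.0878},
  {"ax":0,"ay":0,"az":0,"tx":0,"ty":0,"tz":0,"hand":0.03},
  {"ax":0,"ay":0,"az":0,"tx":0,"ty":0,"tz":0,"hand":0.03},
  {"ax":0,"ay":0,"az":0,"tx":0,"ty":0,"tz":0,"hand":0.03},
  {"ax":0,"ay":0,"az":0,"tx":0,"ty":0,"tz":0,"hand":0.03},
  {"ax":0,"ay":0,"az":0,"tx":0,"ty":0,"tz":0,"hand":0.03},
])

```text
time_s: 8.05
ee_pos: [559.8, -74.7, 110.7]
tcp_rot: [0.687, 0.727, 0.0, 0.001]
contact_force: [0.4, -0.1, -0.6]
opening: 0.581
grip_force: 0.0
```

Request:
play_rows([
  {"ax":0,"ay":0,"az":0,"tx":0,"ty":0,"tz":0,"hand":0.03},
  {"ax":0,"ay":0,"az":0,"tx":0,"ty":0,"tz":0,"hand":0.03},
  {"ax":0,"ay":0,"az":0,"tx":0,"ty":0,"tz":0,"hand":0.03},
  {"ax":0,"ay":0,"az":0,"tx":0,"ty":0,"tz":0,"hand":0.03},
])

```text
time_s: 8.45
ee_pos: [559.4, -74.7, 110.2]
tcp_rot: [0.687, 0.727, 0.0, 0.0]
contact_force: [-1.0, 0.1, 4.2]
opening: 0.492
grip_force: 30.0
```

Request:
play_rows([
  {"ax":0,"ay":0,"az":0,"tx":0,"ty":0,"tz":-0.02,"hand":0.03},
  {"ax":0,"ay":0,"az":0,"tx":0,"ty":0,"tz":-0.04,"hand":0.03},
  {"ax":0,"ay":0,"az":0,"tx":0,"ty":0,"tz":-0.04,"hand":0.03},
  {"ax":0,"ay":0,"az":0,"tx":0,"ty":0,"tz":-0.03,"hand":0.03},
  {"ax":0,"ay":0,"az":0,"tx":-0.03,"ty":-0.01,"tz":0,"hand":0.03},
  {"ax":0,"ay":0,"az":0,"tx":-0.042,"ty":-0.0104,"tz":0,"hand":0.03},
  {"ax":0,"ay":0,"az":0,"tx":-0.042,"ty":-0.0104,"tz":0,"hand":0.03},
  {"ax":0,"ay":0,"az":0,"tx":-0.042,"ty":-0.0104,"tz":0,"hand":0.03},
  {"ax":0,"ay":0,"az":0,"tx":-0.042,"ty":-0.0104,"tz":0,"hand":0.03},
  {"ax":0,"ay":0,"az":0,"tx":-0.042,"ty":-0.0104,"tz":0,"hand":0.03},
  {"ax":0,"ay":0,"az":0,"tx":-0.042,"ty":-0.0104,"tz":0,"hand":0.03},
  {"ax":0,"ay":0,"az":0,"tx":-0.029,"ty":-0.01,"tz":0,"hand":0.03},
])

```text
time_s: 9.65
ee_pos: [493.8, -392.3, 238.1]
tcp_rot: [0.687, 0.726, -0.0, -0.001]
contact_force: [-0.4, -0.1, -1.3]
opening: 0.491
grip_force: 30.0
```

Request:
play_rows([
  {"ax":0,"ay":0,"az":0,"tx":0,"ty":0,"tz":0.04,"hand":0.03},
  {"ax":0,"ay":0,"az":0,"tx":0,"ty":0,"tz":0.04,"hand":0.03},
  {"ax":0,"ay":0,"az":0,"tx":0,"ty":0,"tz":0.04,"hand":0.03},
  {"ax":0,"ay":0,"az":0,"tx":0,"ty":0,"tz":0.03,"hand":0.03},
  {"ax":0,"ay":0,"az":0,"tx":0,"ty":0,"tz":0.01,"hand":0.03},
  {"ax":0,"ay":0,"az":0,"tx":0,"ty":0,"tz":0,"hand":0.03},
  {"ax":0,"ay":0,"az":0,"tx":0,"ty":0,"tz":0,"hand":0.03},
])

```text
time_s: 10.35
ee_pos: [495.2, -390.0, 80.4]
tcp_rot: [0.687, 0.727, 0.0, 0.001]
contact_force: [0.5, 0.8, -0.7]
opening: 0.493
grip_force: 30.0
```

Request:
play_rows([
  {"ax":0,"ay":0,"az":0,"tx":0,"ty":0,"tz":0.003,"hand":0.03},
  {"ax":0,"ay":0,"az":0,"tx":0,"ty":0,"tz":0.001,"hand":0.03},
  {"ax":0,"ay":0,"az":0,"tx":0,"ty":0,"tz":0,"hand":0.0878},
  {"ax":0,"ay":0,"az":0,"tx":0,"ty":0,"tz":0,"hand":0.0878},
  {"ax":0,"ay":0,"az":0,"tx":0,"ty":0,"tz":0,"hand":0.0878},
  {"ax":0,"ay":0,"az":0,"tx":0,"ty":0,"tz":0,"hand":0.0878},
  {"ax":0,"ay":0,"az":0,"tx":0,"ty":0,"tz":0,"hand":0.0878},
  {"ax":0,"ay":0,"az":0,"tx":0,"ty":0,"tz":-0.03,"hand":0.0878},
  {"ax":0,"ay":0,"az":0,"tx":0,"ty":0,"tz":-0.04,"hand":0.0878},
  {"ax":0,"ay":0,"az":0,"tx":0,"ty":0,"tz":-0.05,"hand":0.0878},
  {"ax":0,"ay":0,"az":0,"tx":0,"ty":0,"tz":-0.044,"hand":0.0878},
])

```text
time_s: 11.45
ee_pos: [494.6, -389.6, 242.0]
tcp_rot: [0.687, 0.727, 0.0, 0.0]
contact_force: [-0.2, -0.8, 0.5]
opening: 0.998
grip_force: 0.0
```

```bash
python3 - <<'E'
from h import *
go(553.5,41.5,111)
c=snap('top'); s=snap('side')
for n,k in(('top',c),('side',s)):
  for b in blobs(k['color'],(0,130,60),(8,255,255),25): print(n,b[0],b[1],plane(k,b[1],80).round())
cv2.imwrite('pics/s2.png',s['color'])
E
```

```text
t 11.45 pos [ 494.6 -389.6  242. ] open 1.0 F [-0.2 -0.8  0.5] tilt [ 6.e-04 -5.e-04 -1.e+00] yaw 0.057
shift mm [427.1  83.3 130.8] az 0.0
top 831 [218.7, 181.6] [694. 310.  80.]
top 408 [458.1, 243.9] [ 506. -302.   80.]
top 242 [299.8, 228.8] [559. 101.  80.]
top 243 [322.7, 227.9] [560.  42.  80.]
top 64 [272.6, 263.1] [472. 171.  80.]
side 205 [358.9, 196.5] [684. 279.  80.]
side 535 [342.5, 250.2] [564.  91.  80.]
side 876 [410.4, 316.6] [ 616. -155.   80.]
side 25 [478.7, 328.1] [ 728. -231.   80.]
side 38 [382.3, 362.8] [ 513. -245.   80.]
side 1229 [398.0, 429.1] [ 478. -384.   80.]
side 539 [409.2, 435.4] [ 491. -401.   80.]
```

View pics/s2.png

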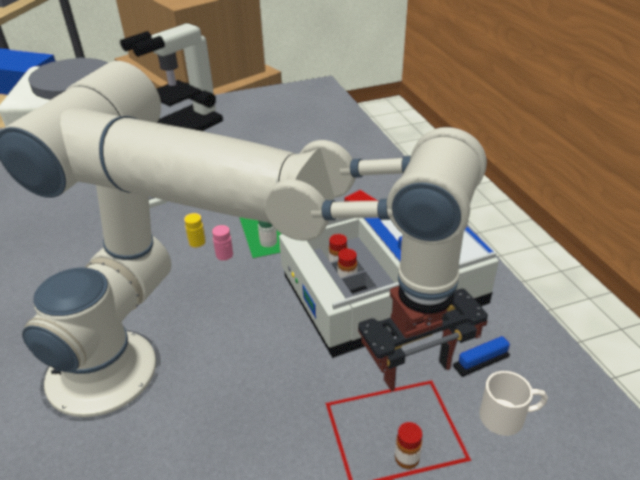

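The first used bottle stands at side pixel (409,440), inside the outline. Next is the one at slot 2.

Request:
play_rows([
  {"ax":0,"ay":0,"az":0,"tx":0.03,"ty":0.007,"tz":0,"hand":0.0878},
  {"ax":0,"ay":0,"az":0,"tx":0.045,"ty":0.008,"tz":0,"hand":0.0878},
  {"ax":0,"ay":0,"az":0,"tx":0.045,"ty":0.008,"tz":0,"hand":0.0878},
  {"ax":0,"ay":0,"az":0,"tx":0.045,"ty":0.008,"tz":0,"hand":0.0878},
  {"ax":0,"ay":0,"az":0,"tx":0.045,"ty":0.008,"tz":0,"hand":0.0878},
  {"ax":0,"ay":0,"az":0,"tx":0.045,"ty":0.008,"tz":0,"hand":0.0878},
  {"ax":0,"ay":0,"az":0,"tx":0.045,"ty":0.008,"tz":0,"hand":0.0878},
  {"ax":0,"ay":0,"az":0,"tx":0.045,"ty":0.008,"tz":0,"hand":0.0878},
  {"ax":0,"ay":0,"az":0,"tx":0.045,"ty":0.008,"tz":0,"hand":0.0878},
  {"ax":0,"ay":0,"az":0,"tx":0.037,"ty":0.008,"tz":0,"hand":0.0878},
  {"ax":0,"ay":0,"az":0,"tx":0,"ty":0.004,"tz":0.02,"hand":0.0878},
  {"ax":0,"ay":0,"az":0,"tx":0,"ty":0,"tz":0.03,"hand":0.0878},
])

```text
time_s: 12.75
ee_pos: [554.3, 42.9, 190.5]
tcp_rot: [0.686, 0.728, 0.001, 0.001]
contact_force: [0.4, -0.3, 0.4]
opening: 0.999
grip_force: 0.0
```

```bash
python3 - <<'E'
from h import *
go(553.5,41.5,111)
c=snap('wrist')
for b in blobs(c['color'],(0,120,80),(8,255,255),150): print(b[0],b[1],b[2],plane(c,b[1],115).round(1))
E
```

```text
t 12.75 pos [554.3  42.9 190.5] open 1.0 F [ 0.4 -0.3  0.4] tilt [ 3.9e-03  1.0e-04 -1.0e+00] yaw 0.0598
shift mm [-1.3 -1.2 79.5] az 0.0028
4435 [321.1, 164.3] [[278.20001220703125, 133.0], [351.29998779296875, 120.80000305175781], [363.6000061035156, 194.89999389648438], [290.5, 207.10000610351562]] [552.6  99.9 115. ]
4003 [315.6, 257.8] [[272.70001220703125, 230.8000030517578], [339.5, 214.10000610351562], [357.1000061035156, 284.5], [290.29998779296875, 301.20001220703125]] [552.8  44.8 115. ]
```

Request:
play_rows([
  {"ax":0,"ay":0,"az":0,"tx":-0.001,"ty":0,"tz":0.03,"hand":0.0878},
  {"ax":0,"ay":0,"az":0,"tx":0,"ty":0,"tz":0.03,"hand":0.0878},
  {"ax":0,"ay":0,"az":0,"tx":0,"ty":0,"tz":0.018,"hand":0.0878},
  {"ax":0,"ay":0,"az":0,"tx":0,"ty":0,"tz":0,"hand":0.03},
  {"ax":0,"ay":0,"az":0,"tx":0,"ty":0,"tz":0,"hand":0.03},
  {"ax":0,"ay":0,"az":0,"tx":0,"ty":0,"tz":0,"hand":0.03},
  {"ax":0,"ay":0,"az":0,"tx":0,"ty":0,"tz":0,"hand":0.03},
  {"ax":0,"ay":0,"az":0,"tx":0,"ty":0,"tz":0,"hand":0.03},
  {"ax":0,"ay":0,"az":0,"tx":0,"ty":0,"tz":0,"hand":0.03},
  {"ax":0,"ay":0,"az":0,"tx":0,"ty":0,"tz":0,"hand":0.03},
  {"ax":0,"ay":0,"az":0,"tx":0,"ty":0,"tz":0,"hand":0.03},
])

```text
time_s: 13.9
ee_pos: [553.6, 40.3, 112.3]
tcp_rot: [0.687, 0.727, 0.0, 0.0]
contact_force: [-1.1, 0.3, 3.3]
opening: 0.489
grip_force: 30.0
```

Request:
play_rows([
  {"ax":0,"ay":0,"az":0,"tx":0,"ty":0,"tz":-0.02,"hand":0.03},
  {"ax":0,"ay":0,"az":0,"tx":0,"ty":0,"tz":-0.04,"hand":0.03},
  {"ax":0,"ay":0,"az":0,"tx":0,"ty":0,"tz":-0.04,"hand":0.03},
  {"ax":0,"ay":0,"az":0,"tx":0,"ty":0,"tz":-0.03,"hand":0.03},
  {"ax":0,"ay":0,"az":0,"tx":-0.03,"ty":-0.01,"tz":0,"hand":0.03},
  {"ax":0,"ay":0,"az":0,"tx":-0.045,"ty":-0.01,"tz":0,"hand":0.03},
  {"ax":0,"ay":0,"az":0,"tx":-0.045,"ty":-0.01,"tz":0,"hand":0.03},
  {"ax":0,"ay":0,"az":0,"tx":-0.045,"ty":-0.01,"tz":0,"hand":0.03},
  {"ax":0,"ay":0,"az":0,"tx":-0.045,"ty":-0.01,"tz":0,"hand":0.03},
  {"ax":0,"ay":0,"az":0,"tx":-0.045,"ty":-0.01,"tz":0,"hand":0.03},
  {"ax":0,"ay":0,"az":0,"tx":-0.045,"ty":-0.01,"tz":0,"hand":0.03},
  {"ax":0,"ay":0,"az":0,"tx":-0.045,"ty":-0.01,"tz":0,"hand":0.03},
])

```text
time_s: 15.1
ee_pos: [492.4, -310.4, 240.8]
tcp_rot: [0.687, 0.727, -0.0, -0.001]
contact_force: [1.5, -0.1, -1.5]
opening: 0.487
grip_force: 30.0
```

Request:
play_rows([
  {"ax":0,"ay":0,"az":0,"tx":-0.026,"ty":0,"tz":0,"hand":0.03},
  {"ax":0,"ay":0,"az":0,"tx":0,"ty":0,"tz":0.03,"hand":0.03},
  {"ax":0,"ay":0,"az":0,"tx":0,"ty":0,"tz":0.04,"hand":0.03},
  {"ax":0,"ay":0,"az":0,"tx":0,"ty":0,"tz":0.04,"hand":0.03},
  {"ax":0,"ay":0,"az":0,"tx":0,"ty":0,"tz":0.035,"hand":0.03},
  {"ax":0,"ay":0,"az":0,"tx":0,"ty":0,"tz":0.014,"hand":0.03},
  {"ax":0,"ay":0,"az":0,"tx":0,"ty":0,"tz":0,"hand":0.03},
  {"ax":0,"ay":0,"az":0,"tx":0,"ty":0,"tz":0,"hand":0.03},
])

```text
time_s: 15.9
ee_pos: [495.3, -335.0, 84.1]
tcp_rot: [0.687, 0.727, 0.0, 0.001]
contact_force: [0.6, 0.3, -1.1]
opening: 0.493
grip_force: 30.0
```

Lower 6 mm, release, rise.

Request:
play_rows([
  {"ax":0,"ay":0,"az":0,"tx":0,"ty":0,"tz":0.004,"hand":0.03},
  {"ax":0,"ay":0,"az":0,"tx":0,"ty":0,"tz":0.002,"hand":0.03},
  {"ax":0,"ay":0,"az":0,"tx":0,"ty":0,"tz":0,"hand":0.0878},
  {"ax":0,"ay":0,"az":0,"tx":0,"ty":0,"tz":0,"hand":0.0878},
  {"ax":0,"ay":0,"az":0,"tx":0,"ty":0,"tz":0,"hand":0.0878},
  {"ax":0,"ay":0,"az":0,"tx":0,"ty":0,"tz":0,"hand":0.0878},
  {"ax":0,"ay":0,"az":0,"tx":0,"ty":0,"tz":0,"hand":0.0878},
  {"ax":0,"ay":0,"az":0,"tx":0,"ty":0,"tz":-0.03,"hand":0.0878},
  {"ax":0,"ay":0,"az":0,"tx":0,"ty":0,"tz":-0.04,"hand":0.0878},
  {"ax":0,"ay":0,"az":0,"tx":0,"ty":0,"tz":-0.05,"hand":0.0878},
  {"ax":0,"ay":0,"az":0,"tx":0,"ty":0,"tz":-0.042,"hand":0.0878},
])

```text
time_s: 17.0
ee_pos: [494.5, -334.6, 241.3]
tcp_rot: [0.687, 0.727, 0.0, 0.001]
contact_force: [0.5, 0.6, -0.2]
opening: 0.999
grip_force: 0.0
```

Request:
play_rows([
  {"ax":0,"ay":0,"az":0,"tx":0.03,"ty":0.007,"tz":0,"hand":0.0878},
  {"ax":0,"ay":0,"az":0,"tx":0.045,"ty":0.008,"tz":0,"hand":0.0878},
  {"ax":0,"ay":0,"az":0,"tx":0.045,"ty":0.008,"tz":0,"hand":0.0878},
  {"ax":0,"ay":0,"az":0,"tx":0.045,"ty":0.008,"tz":0,"hand":0.0878},
  {"ax":0,"ay":0,"az":0,"tx":0.045,"ty":0.008,"tz":0,"hand":0.0878},
  {"ax":0,"ay":0,"az":0,"tx":0.045,"ty":0.008,"tz":0,"hand":0.0878},
  {"ax":0,"ay":0,"az":0,"tx":0.045,"ty":0.008,"tz":0,"hand":0.0878},
  {"ax":0,"ay":0,"az":0,"tx":0.045,"ty":0.008,"tz":0,"hand":0.0878},
  {"ax":0,"ay":0,"az":0,"tx":0.045,"ty":0.008,"tz":0,"hand":0.0878},
  {"ax":0,"ay":0,"az":0,"tx":0.035,"ty":0.008,"tz":0,"hand":0.0878},
])

```text
time_s: 18.0
ee_pos: [549.1, 96.7, 238.9]
tcp_rot: [0.686, 0.727, 0.0, 0.0]
contact_force: [-0.3, -0.4, 1.4]
opening: 1.0
grip_force: 0.0
```

```bash
python3 - <<'E'
from h import *
go(552.5,97,112)
c=snap('wrist')
for b in blobs(c['color'],(0,120,80),(8,255,255),150): print(b[0],b[1],b[2],plane(c,b[1],115).round(1))
E
```

```text
t 18.0 pos [549.1  96.7 238.9] open 1.0 F [-0.3 -0.4  1.4] tilt [ 5.e-04  4.e-04 -1.e+00] yaw 0.0583
shift mm [  0.    3.4 126.9] az 0.0013
404 [526.9, 4.7] [[510.0, 0.0], [559.0, 0.0], [559.0, 14.0], [510.0, 14.0]] [664.  247.8 115. ]
3381 [61.2, 153.4] [[13.199999809265137, 152.60000610351562], [54.29999923706055, 107.30000305175781], [107.0, 155.10000610351562], [65.80000305175781, 200.39999389648438]] [375.9 144.2 115. ]
2848 [324.3, 229.0] [[295.0, 199.0], [353.0, 199.0], [353.0, 260.0], [295.0, 260.0]] [553.  102.3 115. ]
```

Request:
play_rows([
  {"ax":0,"ay":0,"az":0,"tx":0.001,"ty":0.003,"tz":0.03,"hand":0.0878},
  {"ax":0,"ay":0,"az":0,"tx":0,"ty":0,"tz":0.045,"hand":0.0878},
  {"ax":0,"ay":0,"az":0,"tx":0,"ty":0,"tz":0.035,"hand":0.0878},
  {"ax":0,"ay":0,"az":0,"tx":0,"ty":0,"tz":0.018,"hand":0.0878},
  {"ax":0,"ay":0,"az":0,"tx":0,"ty":0,"tz":0,"hand":0.03},
  {"ax":0,"ay":0,"az":0,"tx":0,"ty":0,"tz":0,"hand":0.03},
  {"ax":0,"ay":0,"az":0,"tx":0,"ty":0,"tz":0,"hand":0.03},
  {"ax":0,"ay":0,"az":0,"tx":0,"ty":0,"tz":0,"hand":0.03},
  {"ax":0,"ay":0,"az":0,"tx":0,"ty":0,"tz":0,"hand":0.03},
  {"ax":0,"ay":0,"az":0,"tx":0,"ty":0,"tz":0,"hand":0.03},
  {"ax":0,"ay":0,"az":0,"tx":0,"ty":0,"tz":0,"hand":0.03},
  {"ax":0,"ay":0,"az":0,"tx":0,"ty":0,"tz":0,"hand":0.03},
])

```text
time_s: 19.25
ee_pos: [552.6, 95.4, 111.4]
tcp_rot: [0.687, 0.727, 0.001, 0.0]
contact_force: [0.8, 0.1, 3.6]
opening: 0.487
grip_force: 30.0
```

Request:
play_rows([
  {"ax":0,"ay":0,"az":0,"tx":0,"ty":0,"tz":-0.02,"hand":0.03},
  {"ax":0,"ay":0,"az":0,"tx":0,"ty":0,"tz":-0.04,"hand":0.03},
  {"ax":0,"ay":0,"az":0,"tx":0,"ty":0,"tz":-0.04,"hand":0.03},
  {"ax":0,"ay":0,"az":0,"tx":0,"ty":0,"tz":-0.03,"hand":0.03},
  {"ax":0,"ay":0,"az":0,"tx":-0.03,"ty":-0.01,"tz":0,"hand":0.03},
  {"ax":0,"ay":0,"az":0,"tx":-0.045,"ty":-0.01,"tz":0,"hand":0.03},
  {"ax":0,"ay":0,"az":0,"tx":-0.045,"ty":-0.01,"tz":0,"hand":0.03},
  {"ax":0,"ay":0,"az":0,"tx":-0.045,"ty":-0.01,"tz":0,"hand":0.03},
  {"ax":0,"ay":0,"az":0,"tx":-0.045,"ty":-0.01,"tz":0,"hand":0.03},
  {"ax":0,"ay":0,"az":0,"tx":-0.045,"ty":-0.01,"tz":0,"hand":0.03},
  {"ax":0,"ay":0,"az":0,"tx":-0.045,"ty":-0.01,"tz":0,"hand":0.03},
  {"ax":0,"ay":0,"az":0,"tx":-0.045,"ty":-0.009,"tz":0,"hand":0.03},
])

```text
time_s: 20.45
ee_pos: [492.1, -255.3, 239.8]
tcp_rot: [0.687, 0.727, -0.0, -0.001]
contact_force: [1.4, -0.7, -1.1]
opening: 0.491
grip_force: 30.0
```

Request:
play_rows([
  {"ax":0,"ay":0,"az":0,"tx":-0.026,"ty":0,"tz":0,"hand":0.03},
  {"ax":0,"ay":0,"az":0,"tx":0,"ty":0,"tz":0.03,"hand":0.03},
  {"ax":0,"ay":0,"az":0,"tx":0,"ty":0,"tz":0.04,"hand":0.03},
  {"ax":0,"ay":0,"az":0,"tx":0,"ty":0,"tz":0.04,"hand":0.03},
  {"ax":0,"ay":0,"az":0,"tx":0,"ty":0,"tz":0.035,"hand":0.03},
  {"ax":0,"ay":0,"az":0,"tx":0,"ty":0,"tz":0.014,"hand":0.03},
  {"ax":0,"ay":0,"az":0,"tx":0,"ty":0,"tz":0,"hand":0.03},
  {"ax":0,"ay":0,"az":0,"tx":0,"ty":0,"tz":0,"hand":0.03},
])

```text
time_s: 21.25
ee_pos: [495.0, -279.9, 83.1]
tcp_rot: [0.687, 0.727, 0.0, 0.001]
contact_force: [-0.4, 0.2, -1.2]
opening: 0.491
grip_force: 30.0
```

Request:
play_rows([
  {"ax":0,"ay":0,"az":0,"tx":0,"ty":0,"tz":0.004,"hand":0.03},
  {"ax":0,"ay":0,"az":0,"tx":0,"ty":0,"tz":0.001,"hand":0.03},
  {"ax":0,"ay":0,"az":0,"tx":0,"ty":0,"tz":0,"hand":0.0878},
  {"ax":0,"ay":0,"az":0,"tx":0,"ty":0,"tz":0,"hand":0.0878},
  {"ax":0,"ay":0,"az":0,"tx":0,"ty":0,"tz":0,"hand":0.0878},
  {"ax":0,"ay":0,"az":0,"tx":0,"ty":0,"tz":0,"hand":0.0878},
  {"ax":0,"ay":0,"az":0,"tx":0,"ty":0,"tz":0,"hand":0.0878},
  {"ax":0,"ay":0,"az":0,"tx":0,"ty":0,"tz":-0.03,"hand":0.0878},
  {"ax":0,"ay":0,"az":0,"tx":0,"ty":0,"tz":-0.05,"hand":0.0878},
  {"ax":0,"ay":0,"az":0,"tx":0,"ty":0,"tz":-0.05,"hand":0.0878},
  {"ax":0,"ay":0,"az":0,"tx":0,"ty":0,"tz":-0.05,"hand":0.0878},
  {"ax":0,"ay":0,"az":0,"tx":0,"ty":0,"tz":-0.04,"hand":0.0878},
])

```text
time_s: 22.45
ee_pos: [494.4, -279.6, 300.3]
tcp_rot: [0.687, 0.727, 0.0, 0.002]
contact_force: [0.3, -0.4, 0.3]
opening: 1.001
grip_force: 0.0
```

```bash
python3 - <<'E'
from h import *
go(430,278,260)
t=snap('top','t3.png'); s=snap('side')
for b in blobs(s['color'],(60,60,20),(95,255,110),40): print('side green',b[:2],plane(s,b[1],84).round(1))
h=cv2.cvtColor(t['color'],cv2.COLOR_BGR2HSV)
g=blobs(t['color'],(66,60,20),(95,255,100),40,(150,190,270,310)); print([(x[0],x[1],plane(t,x[1],84).round(1)) for x in g])
b=np.hstack([cv2.resize(s['color'][330:480,300:500],(400,300)),cv2.resize(t['color'][200:320,160:320],(400,300))]); cv2.imwrite('pics/c3.png',b)
E
```

```text
t 22.45 pos [ 494.4 -279.6  300.3] open 1.0 F [ 0.3 -0.4  0.3] tilt [ 0.0027 -0.0017 -1.    ] yaw 0.057
shift mm [560.4 -32.7  39.2] az 0.0
side green (np.int32(73), [303.8, 195.1]) [550.7 331.7  84. ]
side green (np.int32(79), [266.4, 223.2]) [426.4 249.8  84. ]
side green (np.int32(46), [308.1, 299.1]) [436.1 -37.4  84. ]
[(np.int32(260), [197.6, 231.0], array([561.5, 362.1,  84. ])), (np.int32(216), [228.6, 280.5], array([431.4, 281.7,  84. ]))]
```

View pics/c3.png

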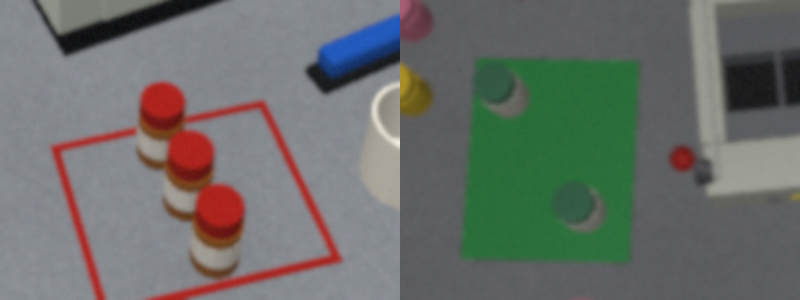

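All three used bottles stand inside the outline (crop (160,160), (188,215), (215,270)). The green caps on the mat are unmoved at crop (495,82) and (575,205).

Request:
play_rows([
  {"ax":0,"ay":0,"az":0,"tx":0.03,"ty":-0.002,"tz":0,"hand":0.0878},
  {"ax":0,"ay":0,"az":0,"tx":0.047,"ty":-0.003,"tz":0,"hand":0.0878},
  {"ax":0,"ay":0,"az":0,"tx":0.047,"ty":-0.003,"tz":0,"hand":0.0878},
  {"ax":0,"ay":0,"az":0,"tx":0.047,"ty":-0.003,"tz":0,"hand":0.0878},
  {"ax":0,"ay":0,"az":0,"tx":0.047,"ty":-0.003,"tz":0,"hand":0.0878},
  {"ax":0,"ay":0,"az":0,"tx":0.047,"ty":-0.003,"tz":0,"hand":0.0878},
  {"ax":0,"ay":0,"az":0,"tx":0.047,"ty":-0.003,"tz":0,"hand":0.0878},
  {"ax":0,"ay":0,"az":0,"tx":0.047,"ty":-0.003,"tz":0,"hand":0.0878},
  {"ax":0,"ay":0,"az":0,"tx":0.047,"ty":-0.003,"tz":0,"hand":0.0878},
  {"ax":0,"ay":0,"az":0,"tx":0.047,"ty":-0.003,"tz":0,"hand":0.0878},
  {"ax":0,"ay":0,"az":0,"tx":0.047,"ty":-0.003,"tz":0,"hand":0.0878},
  {"ax":0,"ay":0,"az":0,"tx":0.027,"ty":-0.001,"tz":0,"hand":0.0878},
])

```text
time_s: 23.75
ee_pos: [430.3, 247.6, 295.4]
tcp_rot: [0.686, 0.728, -0.001, -0.001]
contact_force: [0.4, 0.2, -0.1]
opening: 1.003
grip_force: 0.0
```

Request:
play_rows([
  {"ax":0,"ay":0,"az":0,"tx":0,"ty":0,"tz":0.0,"hand":0.0878},
  {"ax":0,"ay":0,"az":0,"tx":0,"ty":0,"tz":0.0,"hand":0.0878},
])

```text
time_s: 23.95
ee_pos: [431.3, 244.7, 295.6]
tcp_rot: [0.686, 0.727, -0.001, -0.0]
contact_force: [0.2, 0.4, -0.0]
opening: 1.002
grip_force: 0.0
```

```bash
python3 - <<'E'
from h import *
go(431,279.5,81)
c=snap('wrist','w4.png');print(proj(c,[431,279.5,84]),proj(c,[560,362,84]))
for b in blobs(c['color'],(66,60,20),(95,255,110),150): print(b[0],b[1],b[2],plane(c,b[1],84).round(1))
E
```

```text
t 23.95 pos [431.3 244.7 295.6] open 1.0 F [ 0.2  0.4 -0. ] tilt [-0.0014 -0.0012 -1.    ] yaw 0.0583
shift mm [ 35.    2.1 214.6] az 0.0013
[320.60334301 169.65513565] [480.24529715  79.64743159]
302 [455.2, 80.3] [[445.8999938964844, 53.5], [470.0, 52.0], [473.0, 101.0], [448.8999938964844, 102.5]] [539.3 360.4  84. ]
```

View pics/w4.png

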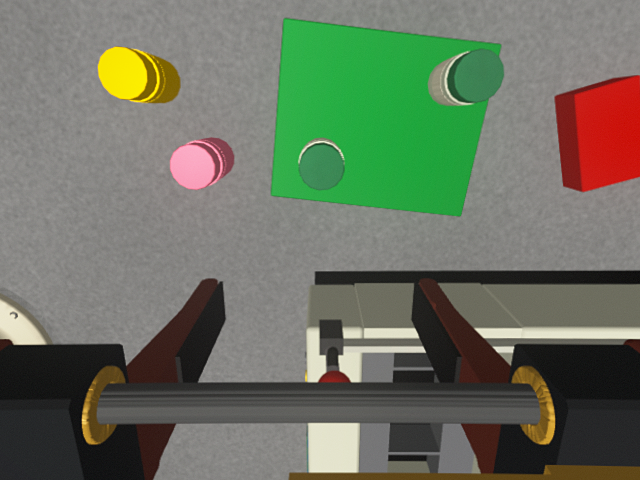

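The wrist picture shows the fresh cap at (321,166) right ahead and the other at (475,76). Pink (195,165) and yellow (122,73) stay clear of the fingers.

Request:
play_rows([
  {"ax":0,"ay":0,"az":0,"tx":0.037,"ty":0.001,"tz":0.02,"hand":0.0878},
  {"ax":0,"ay":0,"az":0,"tx":0,"ty":0,"tz":0.045,"hand":0.0878},
  {"ax":0,"ay":0,"az":0,"tx":0,"ty":0,"tz":0.045,"hand":0.0878},
  {"ax":0,"ay":0,"az":0,"tx":0,"ty":0,"tz":0.045,"hand":0.0878},
  {"ax":0,"ay":0,"az":0,"tx":0,"ty":0,"tz":0.04,"hand":0.0878},
  {"ax":0,"ay":0,"az":0,"tx":0,"ty":0,"tz":0.019,"hand":0.0878},
  {"ax":0,"ay":0,"az":0,"tx":0,"ty":0,"tz":0,"hand":0.03},
  {"ax":0,"ay":0,"az":0,"tx":0,"ty":0,"tz":0,"hand":0.03},
  {"ax":0,"ay":0,"az":0,"tx":0,"ty":0,"tz":0,"hand":0.03},
  {"ax":0,"ay":0,"az":0,"tx":0,"ty":0,"tz":0,"hand":0.03},
  {"ax":0,"ay":0,"az":0,"tx":0,"ty":0,"tz":0,"hand":0.03},
  {"ax":0,"ay":0,"az":0,"tx":0,"ty":0,"tz":0,"hand":0.03},
])

```text
time_s: 25.2
ee_pos: [430.8, 281.9, 83.5]
tcp_rot: [0.687, 0.727, 0.001, 0.0]
contact_force: [0.6, 0.9, 2.1]
opening: 0.493
grip_force: 15.1
```

Request:
play_rows([
  {"ax":0,"ay":0,"az":0,"tx":0,"ty":0,"tz":0,"hand":0.03},
  {"ax":0,"ay":0,"az":0,"tx":0,"ty":0,"tz":0,"hand":0.03},
  {"ax":0,"ay":0,"az":0,"tx":0,"ty":0,"tz":0,"hand":0.03},
])

```text
time_s: 25.5
ee_pos: [430.8, 281.9, 83.4]
tcp_rot: [0.687, 0.727, 0.001, 0.0]
contact_force: [0.3, 0.2, 4.3]
opening: 0.484
grip_force: 30.0
```

```bash
python3 - <<'E'
from h import *
go(*A(0,29),250); print(A(0,29),A(0,87))
E
```

```text
t 25.5 pos [430.8 281.9  83.4] open 0.48 F [0.3 0.2 4.3] tilt [ 1.4e-03  7.0e-04 -1.0e+00] yaw 0.0571
shift mm [-249.   109.7 -166.6] az 0.0001
[np.float64(554.3478949541023), np.float64(39.45290225378657)] [np.float64(551.043684862307), np.float64(97.35870676135971)]
```

Request:
play_rows([
  {"ax":0,"ay":0,"az":0,"tx":0,"ty":0,"tz":-0.02,"hand":0.03},
  {"ax":0,"ay":0,"az":0,"tx":0,"ty":0,"tz":-0.04,"hand":0.03},
  {"ax":0,"ay":0,"az":0,"tx":0,"ty":0.02,"tz":-0.045,"hand":0.03},
  {"ax":0,"ay":0,"az":0,"tx":0,"ty":0.03,"tz":-0.04,"hand":0.03},
  {"ax":0,"ay":0,"az":0,"tx":0,"ty":0.04,"tz":-0.022,"hand":0.03},
  {"ax":0,"ay":0,"az":0,"tx":-0.03,"ty":0.02,"tz":0,"hand":0.03},
  {"ax":0,"ay":0,"az":0,"tx":-0.04,"ty":0,"tz":0,"hand":0.03},
  {"ax":0,"ay":0,"az":0,"tx":-0.045,"ty":0,"tz":0,"hand":0.03},
  {"ax":0,"ay":0,"az":0,"tx":-0.045,"ty":0,"tz":0,"hand":0.03},
  {"ax":0,"ay":0,"az":0,"tx":-0.045,"ty":0,"tz":0,"hand":0.03},
  {"ax":0,"ay":0,"az":0,"tx":-0.03,"ty":0,"tz":0,"hand":0.03},
  {"ax":0,"ay":0,"az":0,"tx":-0.014,"ty":0,"tz":0,"hand":0.03},
])

```text
time_s: 26.7
ee_pos: [554.0, 36.8, 248.5]
tcp_rot: [0.688, 0.726, -0.001, -0.001]
contact_force: [0.3, 0.8, -1.4]
opening: 0.48
grip_force: 30.0
```

Request:
play_rows([
  {"ax":0,"ay":0,"az":0,"tx":0,"ty":0,"tz":0.02,"hand":0.03},
  {"ax":0,"ay":0,"az":0,"tx":0,"ty":0,"tz":0,"hand":0.03},
  {"ax":0,"ay":0,"az":0,"tx":0,"ty":0,"tz":0,"hand":0.03},
])

```text
time_s: 27.0
ee_pos: [554.0, 40.1, 228.8]
tcp_rot: [0.686, 0.727, -0.001, -0.001]
contact_force: [0.2, -0.1, -0.6]
opening: 0.484
grip_force: 30.0
```

```bash
python3 - <<'E'
from h import *
go(*A(0,29),114)
c=snap('wrist','w5.png'); print([proj(c,[*A(x,y),77]).round() for x,y in((-30,58),(30,58),(-30,-58),(30,-58),(0,29))])
E
```

```text
t 27.0 pos [554.   40.1 228.8] open 0.48 F [ 0.2 -0.1 -0.6] tilt [-2.4e-03  3.0e-04 -1.0e+00] yaw 0.058
shift mm [ -0.7   0.6 114.8] az 0.001
[array([280., 190.]), array([359., 190.]), array([284., 324.]), array([354., 324.]), array([319., 226.])]
```

View pics/w5.png

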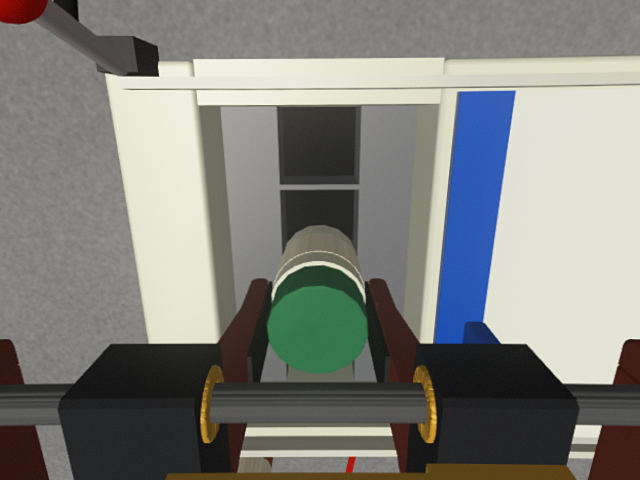

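The rib between slots 3 and 2 shows at row 187, columns 279–359. Prediction was row 190, 280–359, so alignment is within 2 mm. Lowering.

Request:
play_rows([
  {"ax":0,"ay":0,"az":0,"tx":0.001,"ty":0.001,"tz":0.03,"hand":0.03},
  {"ax":0,"ay":0,"az":0,"tx":0,"ty":0,"tz":0.03,"hand":0.03},
  {"ax":0,"ay":0,"az":0,"tx":0,"ty":0,"tz":0.02,"hand":0.03},
  {"ax":0,"ay":0,"az":0,"tx":0,"ty":0,"tz":0.02,"hand":0.03},
  {"ax":0,"ay":0,"az":0,"tx":0,"ty":0,"tz":0.01,"hand":0.03},
  {"ax":0,"ay":0,"az":0,"tx":0,"ty":0,"tz":0,"hand":0.03},
  {"ax":0,"ay":0,"az":0,"tx":0,"ty":0,"tz":0,"hand":0.03},
])

```text
time_s: 27.75
ee_pos: [555.8, 40.7, 120.9]
tcp_rot: [0.686, 0.727, 0.001, 0.001]
contact_force: [-0.3, -0.3, -1.5]
opening: 0.486
grip_force: 30.0
```

Request:
play_rows([
  {"ax":0,"ay":0,"az":0,"tx":0,"ty":0,"tz":0.003,"hand":0.03},
  {"ax":0,"ay":0,"az":0,"tx":0,"ty":0,"tz":0.003,"hand":0.03},
  {"ax":0,"ay":0,"az":0,"tx":0,"ty":0,"tz":0,"hand":0.03},
  {"ax":0,"ay":0,"az":0,"tx":0,"ty":0,"tz":0,"hand":0.03},
])

```text
time_s: 28.15
ee_pos: [556.0, 40.5, 114.7]
tcp_rot: [0.687, 0.727, 0.001, 0.001]
contact_force: [1.0, 0.7, 1.5]
opening: 0.485
grip_force: 30.0
```

Request:
play_rows([
  {"ax":0,"ay":0,"az":0,"tx":0,"ty":0,"tz":0,"hand":0.0878},
  {"ax":0,"ay":0,"az":0,"tx":0,"ty":0,"tz":0,"hand":0.0878},
  {"ax":0,"ay":0,"az":0,"tx":0,"ty":0,"tz":0,"hand":0.0878},
  {"ax":0,"ay":0,"az":0,"tx":0,"ty":0,"tz":0,"hand":0.0878},
  {"ax":0,"ay":0,"az":0,"tx":0,"ty":0,"tz":0,"hand":0.0878},
  {"ax":0,"ay":0,"az":0,"tx":0,"ty":0,"tz":-0.03,"hand":0.0878},
  {"ax":0,"ay":0,"az":0,"tx":0,"ty":0,"tz":-0.045,"hand":0.0878},
  {"ax":0,"ay":0,"az":0,"tx":0,"ty":0,"tz":-0.045,"hand":0.0878},
  {"ax":0,"ay":0,"az":0,"tx":0.02,"ty":0,"tz":-0.04,"hand":0.0878},
])

```text
time_s: 29.05
ee_pos: [554.2, 59.0, 275.9]
tcp_rot: [0.688, 0.726, 0.0, 0.001]
contact_force: [0.9, 0.2, 0.3]
opening: 0.998
grip_force: 0.0
```

Request:
play_rows([
  {"ax":0,"ay":0,"az":0,"tx":0.04,"ty":0.003,"tz":0,"hand":0.0878},
  {"ax":0,"ay":0,"az":0,"tx":0.045,"ty":0.003,"tz":0,"hand":0.0878},
  {"ax":0,"ay":0,"az":0,"tx":0.045,"ty":0.003,"tz":0,"hand":0.0878},
  {"ax":0,"ay":0,"az":0,"tx":0.045,"ty":0.003,"tz":0,"hand":0.0878},
  {"ax":0,"ay":0,"az":0,"tx":0.045,"ty":0.003,"tz":0,"hand":0.0878},
  {"ax":0,"ay":0,"az":0,"tx":0.035,"ty":0.003,"tz":0,"hand":0.0878},
  {"ax":0,"ay":0,"az":0,"tx":0,"ty":0,"tz":0,"hand":0.0878},
  {"ax":0,"ay":0,"az":0,"tx":0,"ty":0,"tz":0,"hand":0.0878},
])

```text
time_s: 29.85
ee_pos: [557.4, 316.5, 273.0]
tcp_rot: [0.686, 0.727, -0.001, -0.0]
contact_force: [-0.3, -0.4, 1.4]
opening: 0.997
grip_force: 0.0
```

```bash
python3 - <<'E'
from h import *
go(557,364,83)
c=snap('wrist','w6.png'); print(proj(c,[557,364,84]))
s=snap('side')
a=cv2.resize(c['color'],(400,300)); b=cv2.resize(s['color'][150:330,240:480],(400,300)); cv2.imwrite('pics/c6.png',np.hstack([a,b]))
E
```

```text
t 29.85 pos [557.4 316.5 273. ] open 1.0 F [-0.3 -0.4  1.4] tilt [-9.e-04 -9.e-04 -1.e+00] yaw 0.0585
shift mm [ 47.6   2.5 189.9] az 0.0015
[321.36978902 158.23591127]
```

View pics/c6.png

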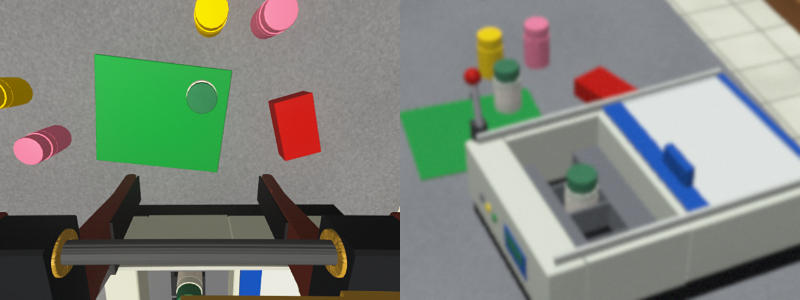

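The first fresh bottle stands in slot 2 (right crop (582,190)). The second cap is at (322,155) in the wrist picture, as predicted, with the carton clear to the right.

Request:
play_rows([
  {"ax":0,"ay":0,"az":0,"tx":0.025,"ty":0.001,"tz":0,"hand":0.0878},
  {"ax":0,"ay":0,"az":0,"tx":0.024,"ty":0.001,"tz":0.02,"hand":0.0878},
  {"ax":0,"ay":0,"az":0,"tx":0,"ty":0,"tz":0.045,"hand":0.0878},
  {"ax":0,"ay":0,"az":0,"tx":0,"ty":0,"tz":0.045,"hand":0.0878},
  {"ax":0,"ay":0,"az":0,"tx":0,"ty":0,"tz":0.045,"hand":0.0878},
  {"ax":0,"ay":0,"az":0,"tx":0,"ty":0,"tz":0.034,"hand":0.0878},
  {"ax":0,"ay":0,"az":0,"tx":0,"ty":0,"tz":0,"hand":0.03},
  {"ax":0,"ay":0,"az":0,"tx":0,"ty":0,"tz":0,"hand":0.03},
  {"ax":0,"ay":0,"az":0,"tx":0,"ty":0,"tz":0,"hand":0.03},
  {"ax":0,"ay":0,"az":0,"tx":0,"ty":0,"tz":0,"hand":0.03},
  {"ax":0,"ay":0,"az":0,"tx":0,"ty":0,"tz":0,"hand":0.03},
  {"ax":0,"ay":0,"az":0,"tx":0,"ty":0,"tz":0,"hand":0.03},
])

```text
time_s: 31.15
ee_pos: [557.4, 365.3, 86.0]
tcp_rot: [0.687, 0.727, 0.001, 0.0]
contact_force: [0.7, 0.0, 1.8]
opening: 0.495
grip_force: 7.3
```

Request:
play_rows([
  {"ax":0,"ay":0,"az":0,"tx":0,"ty":0,"tz":0,"hand":0.03},
  {"ax":0,"ay":0,"az":0,"tx":0,"ty":0,"tz":0,"hand":0.03},
  {"ax":0,"ay":0,"az":0,"tx":0,"ty":0,"tz":0,"hand":0.03},
])

```text
time_s: 31.45
ee_pos: [557.4, 365.3, 85.9]
tcp_rot: [0.687, 0.727, 0.001, 0.0]
contact_force: [1.2, 0.7, 5.8]
opening: 0.478
grip_force: 30.0
```

```bash
python3 - <<'E'
from h import *
go(*A(0,88),230)
E
```

```text
t 31.45 pos [557.4 365.3  85.9] open 0.48 F [1.2 0.7 5.8] tilt [ 0.002   0.0011 -1.    ] yaw 0.057
shift mm [-266.   -21.3 -144.4] az 0.0
```

Request:
play_rows([
  {"ax":0,"ay":0,"az":0,"tx":0,"ty":0,"tz":-0.02,"hand":0.03},
  {"ax":0,"ay":0,"az":0,"tx":0,"ty":0,"tz":-0.045,"hand":0.03},
  {"ax":0,"ay":0,"az":0,"tx":0,"ty":0,"tz":-0.045,"hand":0.03},
  {"ax":0,"ay":0,"az":0,"tx":0,"ty":0,"tz":-0.045,"hand":0.03},
  {"ax":0,"ay":0,"az":0,"tx":-0.03,"ty":-0.003,"tz":0,"hand":0.03},
  {"ax":0,"ay":0,"az":0,"tx":-0.045,"ty":-0.003,"tz":0,"hand":0.03},
  {"ax":0,"ay":0,"az":0,"tx":-0.045,"ty":-0.003,"tz":0,"hand":0.03},
  {"ax":0,"ay":0,"az":0,"tx":-0.045,"ty":-0.003,"tz":0,"hand":0.03},
  {"ax":0,"ay":0,"az":0,"tx":-0.045,"ty":-0.003,"tz":0,"hand":0.03},
  {"ax":0,"ay":0,"az":0,"tx":-0.035,"ty":-0.003,"tz":0,"hand":0.03},
  {"ax":0,"ay":0,"az":0,"tx":-0.02,"ty":-0.003,"tz":0,"hand":0.03},
  {"ax":0,"ay":0,"az":0,"tx":0,"ty":0,"tz":0,"hand":0.03},
])

```text
time_s: 32.65
ee_pos: [550.5, 96.7, 238.7]
tcp_rot: [0.688, 0.726, -0.001, -0.0]
contact_force: [-1.2, 0.0, -1.5]
opening: 0.475
grip_force: 30.0
```

Request:
play_rows([
  {"ax":0,"ay":0,"az":0,"tx":0,"ty":0,"tz":0.01,"hand":0.03},
  {"ax":0,"ay":0,"az":0,"tx":0,"ty":0,"tz":0,"hand":0.03},
  {"ax":0,"ay":0,"az":0,"tx":0,"ty":0,"tz":0,"hand":0.03},
])

```text
time_s: 32.95
ee_pos: [550.6, 100.3, 228.4]
tcp_rot: [0.686, 0.728, -0.001, -0.001]
contact_force: [-0.3, 0.3, -2.1]
opening: 0.475
grip_force: 30.0
```

```bash
python3 - <<'E'
from h import *
go(*A(0,88),117)
E
```

```text
t 32.95 pos [550.6 100.3 228.4] open 0.48 F [-0.3  0.3 -2.1] tilt [-0.0023  0.     -1.    ] yaw 0.0586
shift mm [ -2.    0.5 111.4] az 0.0016
```

Request:
play_rows([
  {"ax":0,"ay":0,"az":0,"tx":-0.001,"ty":0.001,"tz":0.03,"hand":0.03},
  {"ax":0,"ay":0,"az":0,"tx":0,"ty":0,"tz":0.03,"hand":0.03},
  {"ax":0,"ay":0,"az":0,"tx":0,"ty":0,"tz":0.02,"hand":0.03},
  {"ax":0,"ay":0,"az":0,"tx":0,"ty":0,"tz":0.015,"hand":0.03},
  {"ax":0,"ay":0,"az":0,"tx":0,"ty":0,"tz":0.01,"hand":0.03},
  {"ax":0,"ay":0,"az":0,"tx":0,"ty":0,"tz":0,"hand":0.03},
  {"ax":0,"ay":0,"az":0,"tx":0,"ty":0,"tz":0,"hand":0.03},
])

```text
time_s: 33.65
ee_pos: [552.5, 98.5, 125.6]
tcp_rot: [0.687, 0.727, 0.0, 0.0]
contact_force: [0.2, 0.3, -1.5]
opening: 0.481
grip_force: 30.0
```

Need 8.5 mm more, then release, rise to ~255.

Request:
play_rows([
  {"ax":0,"ay":0,"az":0,"tx":0,"ty":0,"tz":0.005,"hand":0.03},
  {"ax":0,"ay":0,"az":0,"tx":0,"ty":0,"tz":0.0035,"hand":0.03},
  {"ax":0,"ay":0,"az":0,"tx":0,"ty":0,"tz":0,"hand":0.03},
  {"ax":0,"ay":0,"az":0,"tx":0,"ty":0,"tz":0,"hand":0.03},
])

```text
time_s: 34.05
ee_pos: [552.6, 98.5, 117.1]
tcp_rot: [0.687, 0.727, 0.001, 0.001]
contact_force: [0.5, 0.6, 1.5]
opening: 0.477
grip_force: 30.0
```

Request:
play_rows([
  {"ax":0,"ay":0,"az":0,"tx":0,"ty":0,"tz":0,"hand":0.0878},
  {"ax":0,"ay":0,"az":0,"tx":0,"ty":0,"tz":0,"hand":0.0878},
  {"ax":0,"ay":0,"az":0,"tx":0,"ty":0,"tz":0,"hand":0.0878},
  {"ax":0,"ay":0,"az":0,"tx":0,"ty":0,"tz":0,"hand":0.0878},
  {"ax":0,"ay":0,"az":0,"tx":0,"ty":0,"tz":0,"hand":0.0878},
  {"ax":0,"ay":0,"az":0,"tx":0,"ty":0,"tz":-0.03,"hand":0.0878},
  {"ax":0,"ay":0,"az":0,"tx":0,"ty":0,"tz":-0.045,"hand":0.0878},
  {"ax":0,"ay":0,"az":0,"tx":0,"ty":0,"tz":-0.045,"hand":0.0878},
  {"ax":0,"ay":0,"az":0,"tx":-0.02,"ty":0.01,"tz":-0.02,"hand":0.06},
  {"ax":0,"ay":0,"az":0,"tx":-0.035,"ty":0.025,"tz":0,"hand":0.06},
  {"ax":0,"ay":0,"az":0,"tx":-0.035,"ty":0.025,"tz":0,"hand":0.06},
  {"ax":0,"ay":0,"az":0,"tx":-0.035,"ty":0.025,"tz":0,"hand":0.06},
])

```text
time_s: 35.25
ee_pos: [644.9, -22.8, 256.6]
tcp_rot: [0.686, 0.727, 0.0, 0.0]
contact_force: [0.3, 0.2, -1.4]
opening: 0.696
grip_force: 0.0
```

```bash
python3 - <<'E'
from h import *
go(*A(102,-50),173)
t=snap('top');s=snap('side');c=snap('wrist')
a=cv2.resize(s['color'][150:480,230:500],(360,440)); b=cv2.resize(t['color'][180:310,170:400],(390,220)); d=cv2.resize(c['color'],(390,220))
cv2.imwrite('pics/c7.png',np.hstack([a,np.vstack([b,d])]))
E
```

```text
t 35.25 pos [644.9 -22.8 256.6] open 0.7 F [ 0.3  0.2 -1.4] tilt [ 9.e-04 -0.e+00 -1.e+00] yaw 0.0576
shift mm [-11.7  15.1  83.6] az 0.0006
```

View pics/c7.png

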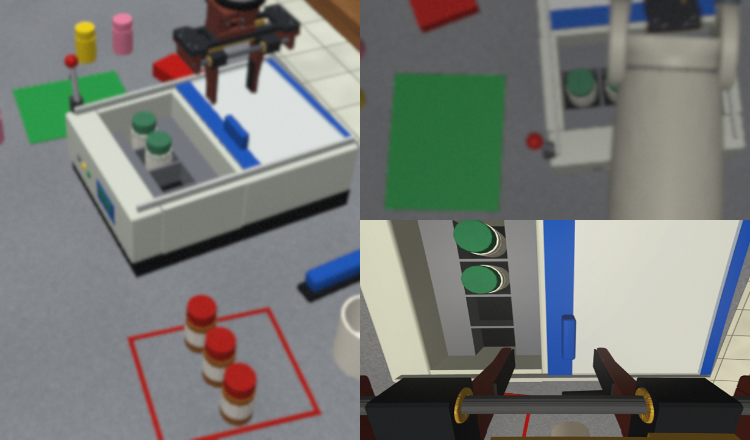

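Both fresh bottles stand in slots 3 and 2 (side crop (144,125), (158,145)), the mat is empty, and the used bottles stand in the outline. I straddle the handle and shut the window.

Request:
play_rows([
  {"ax":0,"ay":0,"az":0,"tx":-0.01,"ty":0.015,"tz":0,"hand":0.06},
  {"ax":0,"ay":0,"az":0,"tx":0,"ty":0,"tz":0.03,"hand":0.06},
  {"ax":0,"ay":0,"az":0,"tx":0,"ty":0,"tz":0.03,"hand":0.06},
  {"ax":0,"ay":0,"az":0,"tx":0,"ty":0,"tz":0.022,"hand":0.06},
  {"ax":0,"ay":0,"az":0,"tx":0,"ty":0,"tz":0,"hand":0.035},
  {"ax":0,"ay":0,"az":0,"tx":0,"ty":0,"tz":0,"hand":0.035},
  {"ax":0,"ay":0,"az":0,"tx":0,"ty":0,"tz":0,"hand":0.035},
  {"ax":0,"ay":0,"az":0,"tx":0,"ty":0,"tz":0,"hand":0.035},
  {"ax":0,"ay":0,"az":0,"tx":0,"ty":0,"tz":0,"hand":0.035},
])

```text
time_s: 36.3
ee_pos: [660.0, -30.7, 175.8]
tcp_rot: [0.687, 0.727, 0.001, 0.001]
contact_force: [0.1, 0.0, 0.1]
opening: 0.4
grip_force: 0.0
```

Request:
play_rows([
  {"ax":0,"ay":0,"az":0,"tx":0,"ty":-0.01,"tz":0,"hand":0.035},
  {"ax":0,"ay":0,"az":0,"tx":0,"ty":-0.015,"tz":0,"hand":0.035},
  {"ax":0,"ay":0,"az":0,"tx":0,"ty":-0.02,"tz":0,"hand":0.035},
  {"ax":0,"ay":0,"az":0,"tx":0,"ty":-0.025,"tz":0,"hand":0.035},
  {"ax":0,"ay":0,"az":0,"tx":0,"ty":-0.03,"tz":0,"hand":0.035},
  {"ax":0,"ay":0,"az":0,"tx":0,"ty":-0.03,"tz":0,"hand":0.035},
  {"ax":0,"ay":0,"az":0,"tx":0,"ty":-0.025,"tz":0,"hand":0.035},
  {"ax":0,"ay":0,"az":0,"tx":0,"ty":-0.015,"tz":0,"hand":0.035},
  {"ax":0,"ay":0,"az":0,"tx":0,"ty":-0.01,"tz":0,"hand":0.035},
  {"ax":0,"ay":0,"az":0,"tx":0,"ty":-0.005,"tz":0,"hand":0.035},
  {"ax":0,"ay":0,"az":0,"tx":0,"ty":0,"tz":0,"hand":0.035},
])

```text
time_s: 37.4
ee_pos: [474.7, -41.3, 174.7]
tcp_rot: [0.687, 0.727, 0.0, 0.0]
contact_force: [-0.3, 0.8, -0.4]
opening: 0.399
grip_force: 0.0
```

```bash
python3 - <<'E'
from h import *
go(*A(-98.5,-50),173)
E
```

```text
t 37.4 pos [474.7 -41.3 174.7] open 0.4 F [-0.3  0.8 -0.4] tilt [ 4.e-04  2.e-04 -1.e+00] yaw 0.0569
shift mm [ -2.9 -14.4   1.6] az -0.0001
```

Request:
play_rows([
  {"ax":0,"ay":0,"az":0,"tx":0,"ty":-0.004,"tz":0,"hand":0.035},
  {"ax":0,"ay":0,"az":0,"tx":0,"ty":-0.004,"tz":0,"hand":0.035},
  {"ax":0,"ay":0,"az":0,"tx":0,"ty":-0.003,"tz":0,"hand":0.035},
  {"ax":0,"ay":0,"az":0,"tx":0,"ty":-0.002,"tz":0,"hand":0.035},
  {"ax":0,"ay":0,"az":0,"tx":0,"ty":0,"tz":0,"hand":0.035},
])

```text
time_s: 37.9
ee_pos: [461.6, -42.0, 174.1]
tcp_rot: [0.687, 0.727, -0.0, -0.0]
contact_force: [0.3, -1.2, 0.4]
opening: 0.402
grip_force: 0.5
```

Request:
play_rows([
  {"ax":0,"ay":0,"az":0,"tx":0,"ty":-0.002,"tz":0,"hand":0.035},
  {"ax":0,"ay":0,"az":0,"tx":0,"ty":-0.001,"tz":0,"hand":0.035},
  {"ax":0,"ay":0,"az":0,"tx":0,"ty":0,"tz":0,"hand":0.035},
])

```text
time_s: 38.2
ee_pos: [460.8, -42.1, 173.9]
tcp_rot: [0.686, 0.727, 0.002, 0.002]
contact_force: [10.8, 0.5, -3.4]
opening: 0.403
grip_force: 5.9
```

The window is against its stop (10.8 N). Next I back off, rise, close the fingers and go to the clamp's outer side.

Request:
play_rows([
  {"ax":0,"ay":0,"az":0,"tx":0,"ty":0.005,"tz":0,"hand":0.035},
  {"ax":0,"ay":0,"az":0,"tx":0,"ty":0.003,"tz":0,"hand":0.04},
  {"ax":0,"ay":0,"az":0,"tx":0,"ty":0,"tz":-0.03,"hand":0.04},
  {"ax":0,"ay":0,"az":0,"tx":0,"ty":0,"tz":-0.05,"hand":0.0},
  {"ax":0,"ay":0,"az":0,"tx":0,"ty":0,"tz":-0.05,"hand":0.0},
  {"ax":0,"ay":0,"az":0,"tx":0.03,"ty":0,"tz":-0.01,"hand":0.0},
  {"ax":0,"ay":0,"az":0,"tx":0.045,"ty":0,"tz":0,"hand":0.0},
  {"ax":0,"ay":0,"az":0,"tx":0.045,"ty":-0.002,"tz":0,"hand":0.0},
  {"ax":0,"ay":0,"az":0,"tx":0.045,"ty":-0.002,"tz":0,"hand":0.0},
  {"ax":0,"ay":0,"az":0,"tx":0.045,"ty":-0.002,"tz":0,"hand":0.0},
  {"ax":0,"ay":0,"az":0,"tx":0.037,"ty":-0.002,"tz":0,"hand":0.0},
  {"ax":0,"ay":0,"az":0,"tx":0,"ty":0,"tz":0,"hand":0.0},
])

```text
time_s: 39.4
ee_pos: [443.6, 207.8, 313.2]
tcp_rot: [0.685, 0.729, -0.001, -0.001]
contact_force: [0.6, 0.0, -0.0]
opening: 0.008
grip_force: 0.0
```

```bash
python3 - <<'E'
from h import *
go(*A(-100,195),230)
t=snap('top');s=snap('side');c=snap('wrist')
for n,k in(('t',t),('s',s)):
  print(n,[b[:2] for b in blobs(k['color'],(0,130,80),(8,255,255),25)])
  print([(b[0],b[1],b[2]) for b in blobs(k['color'],(100,120,60),(125,255,255),200)])
E
```

```text
t 39.4 pos [443.6 207.8 313.2] open 0.01 F [ 0.6  0.  -0. ] tilt [-2.7e-03  1.0e-04 -1.0e+00] yaw 0.0625
shift mm [-8.4  1.1 83.2] az 0.0055
t [(np.int32(236), [214.1, 174.7]), (np.int32(646), [470.6, 252.2]), (np.int32(205), [470.1, 247.9]), (np.int32(204), [447.5, 249.2])]
[(np.int32(401), [425.9, 166.9], [[416.79998779296875, 148.89999389648438], [427.1000061035156, 146.6999969482422], [435.0, 185.0], [424.70001220703125, 187.10000610351562]]), (np.int32(297), [331.5, 192.1], [[283.70001220703125, 195.0], [378.8999938964844, 186.10000610351562], [379.20001220703125, 189.1999969482422], [284.0, 198.1999969482422]]), (np.int32(1133), [339.8, 261.4], [[288.20001220703125, 259.1000061035156], [387.5, 249.10000610351562], [388.79998779296875, 262.29998779296875], [289.5, 272.20001220703125]])]
s [(np.int32(70), [252.5, 91.5]), (np.int32(32), [262.1, 109.2]), (np.int32(68), [282.9, 195.0]), (np.int32(459), [359.5, 200.8]), (np.int32(1124), [412.0, 417.4]), (np.int32(377), [341.3, 430.0]), (np.int32(497), [394.5, 407.4]), (np.int32(554), [409.1, 435.2])]
[(np.int32(1202), [18.0, 64.8], [[-0.0, 48.0], [53.0, 48.0], [53.0, 90.0], [0.0, 90.0]]), (np.int32(282), [387.4, 245.5], [[359.8999938964844, 214.89999389648438], [362.79998779296875, 212.5], [414.1000061035156, 274.8999938964844], [411.20001220703125, 277.29998779296875]]), (np.int32(1136), [314.8, 268.3], [[285.20001220703125, 235.10000610351562], [300.70001220703125, 225.39999389648438], [345.1000061035156, 295.79998779296875], [329.6000061035156, 305.6000061035156]]), (np.int32(856), [483.4, 352.3], [[455.79998779296875, 354.3999938964844], [504.70001220703125, 334.0], [511.29998779296875, 350.0], [462.5, 370.3999938964844]])]
```

Compared with the start, the window strips have moved about 2 px towards the robot, so it is fully shut. The ball is still up at side (283,195). Swinging the clamp.

Request:
play_rows([
  {"ax":0,"ay":0,"az":0,"tx":-0.008,"ty":0.001,"tz":0.03,"hand":0.0},
  {"ax":0,"ay":0,"az":0,"tx":0,"ty":0,"tz":0.03,"hand":0.0},
  {"ax":0,"ay":0,"az":0,"tx":0,"ty":0,"tz":0.023,"hand":0.0},
  {"ax":0,"ay":0,"az":0,"tx":-0.01,"ty":0,"tz":0,"hand":0.0},
  {"ax":0,"ay":0,"az":0,"tx":-0.01,"ty":0,"tz":0,"hand":0.0},
  {"ax":0,"ay":0,"az":0,"tx":-0.01,"ty":0,"tz":0,"hand":0.0},
  {"ax":0,"ay":0,"az":0,"tx":-0.01,"ty":0,"tz":0,"hand":0.0},
  {"ax":0,"ay":0,"az":0,"tx":-0.01,"ty":0,"tz":0,"hand":0.0},
  {"ax":0,"ay":0,"az":0,"tx":-0.01,"ty":0,"tz":0,"hand":0.0},
  {"ax":0,"ay":0,"az":0,"tx":-0.01,"ty":0,"tz":0,"hand":0.0},
  {"ax":0,"ay":0,"az":0,"tx":-0.01,"ty":0,"tz":0,"hand":0.0},
  {"ax":0,"ay":0,"az":0,"tx":-0.01,"ty":0,"tz":0,"hand":0.0},
])

```text
time_s: 40.75
ee_pos: [451.2, 105.9, 230.7]
tcp_rot: [0.687, 0.727, -0.0, -0.0]
contact_force: [-0.3, 1.8, -0.5]
opening: 0.003
grip_force: 0.7
```

```bash
python3 - <<'E'
from h import *
go(*A(-100,76),250)
t=snap('top');s=snap('side')
print([b[:2] for b in blobs(s['color'],(0,130,80),(8,255,255),25,(230,150,340,290))])
for a in(0,.5,.8,1,1.2,1.5,1.83):
    th=np.radians(15)-a; print(a,proj(s,[*A(-100,134+70*np.sin(th)),155+70*np.cos(th)]).round())
cv2.imwrite('pics/c8.png',cv2.resize(s['color'][150:310,220:400],(720,560)))
E
```

```text
t 40.75 pos [451.2 105.9 230.7] open 0.0 F [-0.3  1.8 -0.5] tilt [-1.2e-03  1.0e-04 -1.0e+00] yaw 0.0572
shift mm [-25.2  -0.8 -19.3] az 0.0002
[(np.int32(59), [275.2, 153.9]), (np.int32(35), [283.2, 168.6]), (np.int32(84), [294.7, 221.3])]
0 [283. 195.]
0.5 [288. 203.]
0.8 [292. 211.]
1 [294. 217.]
1.2 [295. 223.]
1.5 [297. 232.]
1.83 [298. 241.]
```

View pics/c8.png

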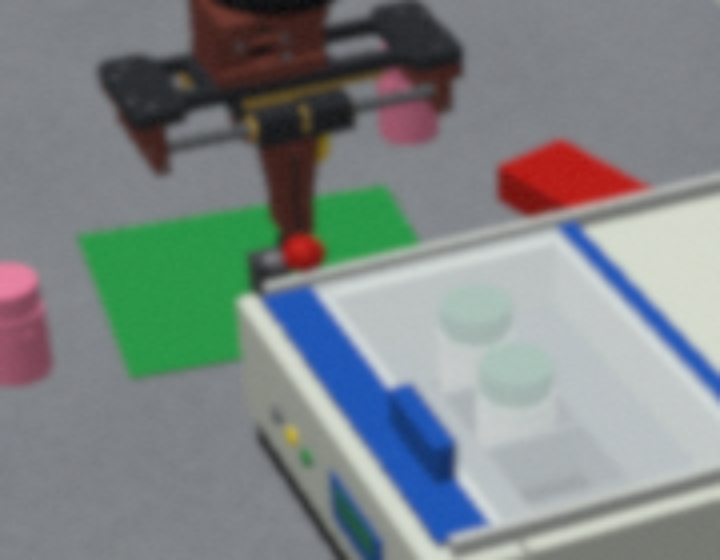

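The clamp is over-centre at about 1.1 rad (ball at side (295,221)). Now I rise, step inward and press down.

Request:
play_rows([
  {"ax":0,"ay":0,"az":0,"tx":0.004,"ty":0,"tz":-0.01,"hand":0.0},
  {"ax":0,"ay":0,"az":0,"tx":0,"ty":0,"tz":-0.015,"hand":0.0},
  {"ax":0,"ay":0,"az":0,"tx":-0.015,"ty":0,"tz":0,"hand":0.0},
  {"ax":0,"ay":0,"az":0,"tx":-0.014,"ty":0,"tz":0,"hand":0.0},
  {"ax":0,"ay":0,"az":0,"tx":0,"ty":0,"tz":0.01,"hand":0.0},
  {"ax":0,"ay":0,"az":0,"tx":0,"ty":0,"tz":0.01,"hand":0.0},
  {"ax":0,"ay":0,"az":0,"tx":0,"ty":0,"tz":0.01,"hand":0.0},
  {"ax":0,"ay":0,"az":0,"tx":0,"ty":0,"tz":0.01,"hand":0.0},
  {"ax":0,"ay":0,"az":0,"tx":-0.003,"ty":0,"tz":0.008,"hand":0.0},
  {"ax":0,"ay":0,"az":0,"tx":-0.003,"ty":0,"tz":0.006,"hand":0.0},
  {"ax":0,"ay":0,"az":0,"tx":0,"ty":0,"tz":0.004,"hand":0.0},
])

```text
time_s: 41.95
ee_pos: [452.8, 75.4, 197.1]
tcp_rot: [0.687, 0.727, -0.001, -0.0]
contact_force: [-0.3, -0.8, 2.2]
opening: 0.006
grip_force: 0.6
```

Request:
play_rows([
  {"ax":0,"ay":0,"az":0,"tx":0,"ty":0,"tz":0.002,"hand":0.0},
  {"ax":0,"ay":0,"az":0,"tx":0,"ty":0,"tz":0,"hand":0.0},
])

```text
time_s: 42.15
ee_pos: [453.0, 75.7, 195.8]
tcp_rot: [0.687, 0.727, -0.0, -0.0]
contact_force: [0.3, 0.9, 0.4]
opening: 0.003
grip_force: 0.0
```

Request:
play_rows([
  {"ax":0,"ay":0,"az":0,"tx":0,"ty":0,"tz":0.002,"hand":0.0},
  {"ax":0,"ay":0,"az":0,"tx":0,"ty":0,"tz":0.002,"hand":0.0},
  {"ax":0,"ay":0,"az":0,"tx":0,"ty":0,"tz":0.001,"hand":0.0},
  {"ax":0,"ay":0,"az":0,"tx":0,"ty":0,"tz":0,"hand":0.0},
])

```text
time_s: 42.55
ee_pos: [453.4, 75.6, 192.1]
tcp_rot: [0.687, 0.727, 0.0, 0.001]
contact_force: [-1.6, -1.2, 5.1]
opening: 0.008
grip_force: 2.1
```

Request:
play_rows([
  {"ax":0,"ay":0,"az":0,"tx":0,"ty":0,"tz":0.001,"hand":0.0},
  {"ax":0,"ay":0,"az":0,"tx":0,"ty":0,"tz":0.001,"hand":0.0},
  {"ax":0,"ay":0,"az":0,"tx":0,"ty":0,"tz":0,"hand":0.0},
])

```text
time_s: 42.85
ee_pos: [453.5, 75.6, 191.6]
tcp_rot: [0.687, 0.727, 0.001, 0.001]
contact_force: [-4.2, -1.1, 11.1]
opening: 0.006
grip_force: 5.6
```

At the stop (11 N). Rising clear and checking.

Request:
play_rows([
  {"ax":0,"ay":0,"az":0,"tx":0,"ty":0,"tz":-0.01,"hand":0.0},
  {"ax":0,"ay":0,"az":0,"tx":0,"ty":0,"tz":-0.03,"hand":0.0},
  {"ax":0,"ay":0,"az":0,"tx":0,"ty":0,"tz":-0.04,"hand":0.0},
  {"ax":0,"ay":0,"az":0,"tx":0,"ty":0,"tz":-0.04,"hand":0.0},
  {"ax":0,"ay":0,"az":0,"tx":0.03,"ty":-0.02,"tz":0,"hand":0.0},
  {"ax":0,"ay":0,"az":0,"tx":0.03,"ty":-0.02,"tz":0,"hand":0.0},
  {"ax":0,"ay":0,"az":0,"tx":0.03,"ty":-0.02,"tz":0,"hand":0.0},
  {"ax":0,"ay":0,"az":0,"tx":0.03,"ty":0,"tz":0,"hand":0.0},
  {"ax":0,"ay":0,"az":0,"tx":0,"ty":0,"tz":0,"hand":0.0},
  {"ax":0,"ay":0,"az":0,"tx":0,"ty":0,"tz":0,"hand":0.0},
])

```text
time_s: 43.85
ee_pos: [386.3, 192.2, 308.9]
tcp_rot: [0.686, 0.728, -0.0, -0.0]
contact_force: [-0.2, 0.4, -0.6]
opening: 0.006
grip_force: 0.0
```

```bash
python3 - <<'E'
from h import *
t=snap('top');s=snap('side')
for k,n in((t,'t'),(s,'s')):
  print(n,[b[:2] for b in blobs(k['color'],(0,130,80),(8,255,255),25)])
  print([(b[0],b[1]) for b in blobs(k['color'],(100,120,60),(125,255,255),200)])
for a in(1.6,1.72,1.83):
    th=np.radians(15)-a; P=[*A(-100,134+70*np.sin(th)),155+70*np.cos(th)]; print(a,proj(s,P).round(1),proj(t,P).round(1))
cv2.imwrite('pics/c9.png',s['color'])
E
```

```text
t [(np.int32(830), [218.7, 181.6]), (np.int32(653), [470.2, 251.9]), (np.int32(204), [470.1, 247.8]), (np.int32(203), [447.5, 249.2]), (np.int32(53), [312.2, 264.4])]
[(np.int32(402), [425.9, 166.9]), (np.int32(299), [331.3, 192.2]), (np.int32(834), [352.9, 260.0])]
s [(np.int32(66), [226.5, 102.1]), (np.int32(37), [235.9, 119.3]), (np.int32(460), [359.5, 200.8]), (np.int32(58), [298.8, 241.7]), (np.int32(1124), [411.8, 417.3]), (np.int32(376), [341.2, 429.8]), (np.int32(496), [394.6, 407.4]), (np.int32(552), [409.1, 435.2])]
[(np.int32(1240), [17.6, 65.5]), (np.int32(282), [387.4, 245.6]), (np.int32(1012), [317.0, 271.9]), (np.int32(854), [483.3, 352.3])]
1.6 [297.8 235.2] [311.9 263.4]
1.72 [298.2 238.6] [312.6 263.9]
1.83 [298.4 241.5] [312.9 264.5]
```

View pics/c9.png

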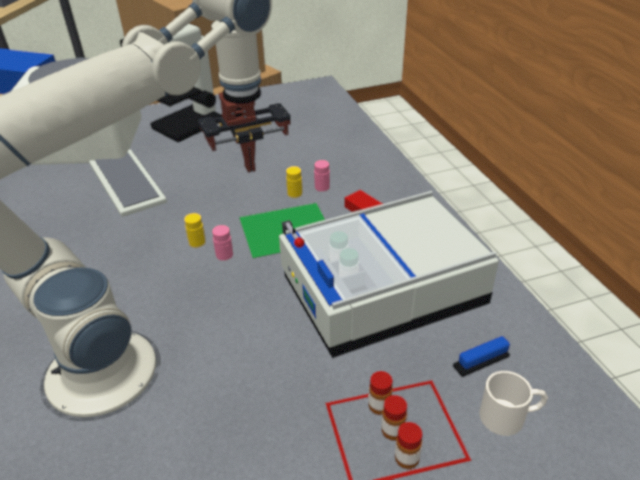

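The ball at side (298.8,241.7) matches fully down (298.4,241.5). The window strip is unmoved at (387,246), and all bottles stand in place.

```bash
python3 -c "
from h import *
print(job_done())"
```

```text
the job is handed in; nothing more can be done
None
```

I handed the job in at about 44 s of the 210 s allowed; it returned no verdict, but the last pictures show the three used bottles in the outline, both fresh bottles in slots 2 and 3, the window shut, the clamp fully down, and the carton, stapler and mug unmoved.

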